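# Close the movement tin with its double lid, then lift off the dust cover

### The job

Build up the movement tin squarely in the pocket of the round grey holder: set in the open aluminium tin, then the brass spacer ring on the tin, then, taken together by the red stem, the white inner lid with the blue dust cover that sits on it; set every part down in its seat rather than dropping it. Then take the dust cover alone by its yellow collar and lift it straight off, with the inner lid left seated and undisturbed, and finish still holding the cover in the gripper, level and wholly higher than the tip of the red stem. Leave the other things on the bench alone.

Things in the scene. Friction and masses are not known exactly. Their poses are not given: they have to be found in the camera images.
- pocket (a point): Centre of the floor of the round pocket in the assembly holder, a grey round block 110 mm wide and 18 mm high with a thin pale wooden foot, fixed to the bench. The pocket is 61 mm wide and 10 mm deep, so its floor is 8 mm above the bench. z is up.
- tin_mid (a point): Open round aluminium tin, 56 mm outside diameter, 34 mm high, wall 2.5 mm (bore 51 mm), floor 4 mm, about 0.12 kg, upright on the bench, with a flat blue and brass watch movement in the bottom. Point on its axis half-way up, 17 mm above its underside. Its z axis is up. Seated in the pocket, its underside is 8 mm and its rim 42 mm above the bench.
- spacer_mid (a point): Brass spacer ring, 22 mm high, bore 38 mm, about 0.09 kg: a flange 56 mm wide and 16 mm high over a spigot 44 mm wide and 6 mm high that goes into the tin's bore until the flange sits on the rim. Starts standing on its spigot on the bench. Point on its axis, 11 mm above its underside, z up. Seated, its underside is 36 mm and its top 58 mm above the bench.
- stem (a point): Grip point on the red 12 mm round stem of the white inner lid, on its axis, 50 mm above the lid's underside and 11 mm below the stem's tip, half-way along the 22 mm that show above the yellow collar. z is up. Lifted by the stem, the inner lid carries the cover with it. On the seated stack this point is 102 mm and the tip 113 mm above the bench.
- collar (a point): Centre of the yellow collar (tube 26 mm outside, 16 mm bore, 24 mm high, loose round the stem) of the blue dust cover, on its axis, 12 mm below the collar's upper edge, 16 mm above the plate's underside, 24 mm above the skirt's lower edge. z is up. With the cover resting on the inner lid it is 23 mm below the stem point; on the seated stack 79 mm above the bench.
- tin: The aluminium tin again; origin at the centre of its underside, z up.
- spacer: The brass spacer again; origin at the centre of its underside, z up.
- inner_lid: White inner lid, about 0.08 kg: disc 56 mm wide, 5 mm thick, over a spigot 35 mm wide, 6 mm high, that goes into the spacer's bore until the disc sits on it; red stem 50 mm high on the disc. Starts on the bench on its spigot, nested in the cover. Origin at the centre of the spigot's underside, z up; seated it is 52 mm above the bench.
- cover: Blue dust cover (outer lid), about 0.06 kg: plate 70 mm wide, 4 mm thick, with the yellow collar on top and a skirt (64 mm inside) hanging 8 mm below. The plate just rests on the inner lid's disc, not fastened. Origin at the centre of the plate's underside, z up; on the seated stack 63 mm above the bench.
- loupe: Bystander: dark grey eye loupe, 38 mm wide, 32 mm high, standing; origin at its underside.
- gold_tweezers: Bystander: brass-coloured tweezers, 122 mm long, 7 mm high, lying along its x axis; origin near the middle, on the bench.
- steel_tweezers: Bystander: steel tweezers, 122 mm long, 7 mm high, lying along its x axis; origin near the middle, on the bench.
- case_ring: Bystander: copper-coloured watch case ring, 42 mm wide, 9 mm high, with a small brass crown; origin at its underside.
- oil_pot: Bystander: small amber pot with a red cap, 30 mm wide, 32 mm high; origin at its underside.
Not all that is in view belongs to the job. There is more than one size of the cover; the one meant has the size given above.

How it is judged:
By the outcome, as a careful person would: the job done as asked, in the order asked, and still so for the second after the job is handed in, while the arm keeps its last pose, push and grip.
It also fails if it takes over 72 s, if anything falls off the work surface, if the arm or the gripper's body presses on something with over 40 N, if the wrist force passes 120 N, or if a joint passes its speed limit or range.

### The arm

A 7-joint arm with a two-finger parallel gripper is mounted at the origin on the work surface. World frame = base frame: x ahead of the robot, y to its left, z up, the work surface at z = 0. Lengths are in m, angles in rad, forces in N, time in s.
With the tool pointing down it reaches from about 0.4 to 0.85 m from the base axis. Payload 10.4 kg.
Tool frame: the origin (TCP) lies at the centre of the arm's flange, where the gripper is bolted on; the fingertips stand 173 mm ahead of it and the grasp point (between the pads) lies 155 mm ahead of it (manip.nose_length is the distance from the TCP to the fingertips, in m); z points along the fingers, x is the direction in which the jaws open and shut, and the axes are right-handed (so a half turn about z gives the same grasp; the last joint's range is limited). The gripper opens to 85 mm and grips with 20 to 120 N. Pads are 22 mm wide; open, the fingers measure 114 mm over their backs; the gripper's body (76 mm by 85 mm) begins 54 mm behind the grasp point. The pads swing forward as they close: fully open they stand 13 mm farther back than shut.
Start: joints at [-1.327, 0.332, -0.065, 1.46, 0.022, 1.35, -0.088], TCP at [0.165, 0.603, 0.405] pointing down, gripper open.
Joint ranges: [-2.6, 2.6], [-0.5, 2.12], [-1.47, 1.34], [0.16, 2.42], [-1.27, 4.41], [0.06, 2.06], [-2.6, 2.6]. Speed limits (rad/s): [2.22, 2.22, 2.79, 2.79, 3.14, 3.14, 3.14].

### API

Orientations are given as a unit quaternion [x, y, z, w].
In Python, from workcell import status, cams, order, manip gives the robot as it stands.
- The arm moves only by the tool servo_tool, never from a script. Its argument "motion" is a list that holds one entry, the list of rows, each a list of 6 numbers: the shift along the tool's x, y, z in units of 50 mm (1.0 is 50 mm), then the turn, a rotation vector about the tool's x, y, z in units of 5 degrees (1.0 is 5 degrees). In form: [[[x, y, z, ax, ay, az], ...]]. A call has 1 to 12 rows; each row shifts and turns the pose as measured when the row begins, along the tool's axes as they then stand; what a row does not reach is not made up. A row lasts 1/10 s, in which the tool goes at most 50 mm and 8.59 degrees, less where a joint would pass 70% of its speed; a pose out of reach is approached as far as the arm can. A call is refused whole if a number of a shift passes 1 or a number of a turn 1, either way. A call with a gripper value outside its range is refused whole. "jaw" is the closure in counts, from 0 (fully open) to 255 (shut), set as the call begins (left out, the last holds). The fingers move at their own pace and stop on an object; "force" is the grip in N (left out, the last holds). Time passes only in rows, so rows that do not move let the fingers close. It gives the time, the measured TCP pose, the force and the opening at its end, in the units of the state.
- status.get_obs(): the state, without advancing time (a new reading comes with each control period).
- cams.camera(name): name is "scene" or "top" or "wrist"; returns a dict with "color" (384x512x3 uint8, red, green, blue), "vertical_fov" (degrees; the focal length in pixels is half the picture's height over the tangent of half this angle, whatever the lens; pixels are square), "cx", "cy" (the principal point, pixels), "extrinsics" (4x4, takes a point from camera to world coordinates). Camera axes: x right, y down, z forward; pixel columns grow to the right and rows downward; lengths in m; the calibration is good to about 2 mm. A picture is of the moment at which its call begins. There is no depth.
- order.hand_in(): hands the job in, once; it reports no verdict.
The state is a dict: "clock": time; "joint_pos": joint angles; "joint_velocities": joint speeds; "tau": joint torques, N m; "position": TCP position; "ee_rot": TCP orientation; "ft_force": force on the tool from outside, world axes, zero at the start; "torque": the same for the moment, N m; "grip_width": opening from 0.0 (shut) to 1.0 (fully open).
Only numpy, scipy, OpenCV 4.12 (cv2) and the standard library are available. Lean on these libraries where they do the work, as an engineer would, in place of code of your own. Each camera call takes 0.05 s, during which the arm holds its last target.

## Working session

There is one attempt and no reset: what is moved stays moved. The work goes in short steps, Python scripts to look and compute and a tool call to move; the robot and the scene stay as the last step left them, time stands still between calls to the robot, and variables do not carry over. Pictures are saved under pics/ and viewed, and the job is handed in when it is done.

Besides the shell and the picture viewer there is one more tool, called after "Call:" in YAML: its name, and indented under it one key for each argument. servo_tool: Moves the arm, as the interface text tells. Its arguments: {"type":"object","properties":{"motion":{"type":"array","items":{"type":"array","items":{"type":"array","items":{"type":"number"}}}},"jaw":{"type":"number"},"force":{"type":"number"}},"required":["motion"]}

```bash
ls; mkdir -p pics
python3 - <<'E'
from workcell import status, cams, order, manip
import cv2,numpy as np
print(status.get_obs())
for n in ["scene","top","wrist"]:
    c=cams.camera(n)
    print(n,c["vertical_fov"],c["cx"],c["cy"],np.round(c["extrinsics"],4).tolist())
    cv2.imwrite(f"pics/{n}0.png",c["color"][:,:,::-1])
    np.savez(f"pics/{n}0.npz",**c)
E
```

```text
pics
{'clock': 0.0, 'joint_pos': array([-1.32661592,  0.33285973, -0.06472622,  1.4609329 ,  0.02158982,
        1.34991275, -0.08849318]), 'joint_velocities': array([-0.00037389, -0.0009691 , -0.00045487, -0.00032384, -0.0009862 ,
        0.00019153,  0.00188395]), 'tau': array([-3.88189401e-04, -6.25466037e+01,  4.88260039e-02, -3.91587317e+01,
        1.61741814e-02,  1.02395355e-02, -4.39923213e-06]), 'position': array([0.16471129, 0.60276941, 0.40392743]), 'ee_rot': array([ 7.94851581e-01,  6.06803479e-01, -5.48491081e-04,  4.48899957e-04]), 'ft_force': array([ 0.10186954, -0.28532747,  0.01026296]), 'torque': array([-0.00615645,  0.00329464,  0.04346019]), 'grip_width': 0.999443047022075}
scene 50.94389173370679 256.3899705056159 193.13269518607038 [[0.7063, 0.383, -0.5954, 1.1584], [0.7077, -0.4013, 0.5814, -0.5653], [-0.0163, -0.832, -0.5545, 0.6179], [0.0, 0.0, 0.0, 1.0]]
top 49.6712728983851 255.32984762481132 186.61818257836117 [[0.0013, -0.9985, 0.055, 0.4883], [-0.9999, -0.0004, 0.0168, 0.0135], [-0.0167, -0.055, -0.9983, 0.9839], [0.0, 0.0, 0.0, 1.0]]
wrist 60.346711382937116 256.39097849783724 189.90556969598683 [[0.2634, 0.9149, 0.3059, 0.0863], [0.9647, -0.2493, -0.0849, 0.6236], [-0.0014, 0.3174, -0.9483, 0.3731], [0.0, 0.0, 0.0, 1.0]]
```

View pics/scene0.png

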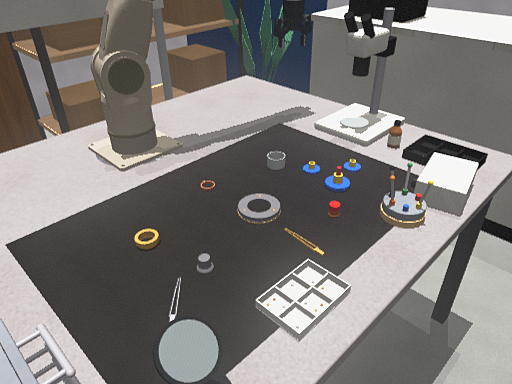

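View pics/top0.png

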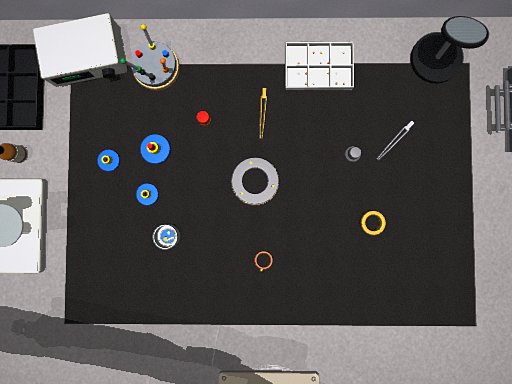

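View pics/wrist0.png

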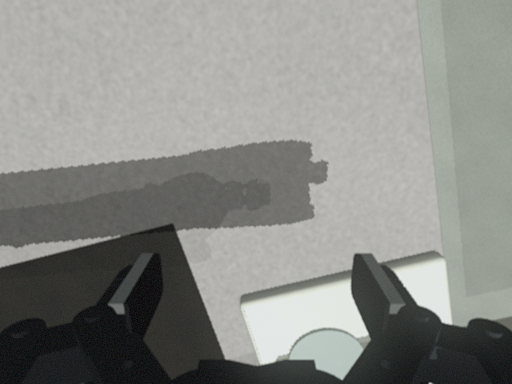

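```bash
cat > h.py <<'E'
import numpy as np,cv2
from scipy.spatial.transform import Rotation as R
def foc(c): return 192/np.tan(np.radians(float(c["vertical_fov"]))/2)
def ray(c,u,v,z):
    f=foc(c);E=np.array(c["extrinsics"])
    d=E[:3,:3]@np.array([(u-c["cx"])/f,(v-c["cy"])/f,1]);o=E[:3,3]
    return (o+d*(z-o[2])/d[2])[:2]
def proj(c,p):
    E=np.array(c["extrinsics"]);f=foc(c);q=E[:3,:3].T@(np.array(p)-E[:3,3])
    return np.array([c["cx"]+f*q[0]/q[2],c["cy"]+f*q[1]/q[2]])
E
python3 - <<'E'
import cv2,numpy as np
t=cv2.imread("pics/top0.png");s=cv2.imread("pics/scene0.png")
a=cv2.resize(t[120:260,80:300],None,fx=3.6,fy=3.6,interpolation=cv2.INTER_CUBIC);cv2.imwrite("pics/tc.png",a)
a=cv2.resize(s[140:230,225:385],None,fx=5,fy=5,interpolation=cv2.INTER_CUBIC);cv2.imwrite("pics/sc.png",a)
E
```

```text
(no output)
```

View pics/tc.png

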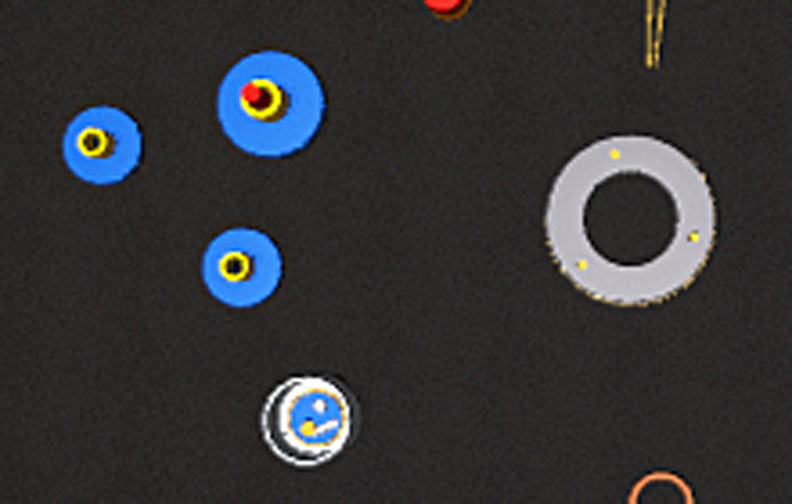

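View pics/sc.png

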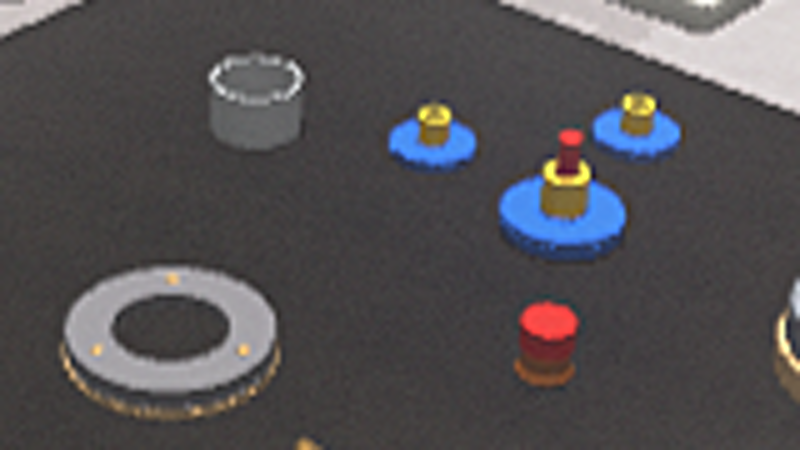

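Run:
```python
import cv2,numpy as np
from h import *
def big(img,x0,y0,x1,y1,k=8): return cv2.resize(img[y0:y1,x0:x1],None,fx=k,fy=k,interpolation=cv2.INTER_CUBIC)
def rep(name,c,m,x0,y0,z,k=8,hull=True):
    cs,_=cv2.findContours(m,cv2.RETR_EXTERNAL,cv2.CHAIN_APPROX_NONE)
    q=max(cs,key=cv2.contourArea)
    if hull:q=cv2.convexHull(q)
    pts=np.array([ray(c,(p[0]+.5)/k-.5+x0,(p[1]+.5)/k-.5+y0,z) for p in q[:,0]])
    e=cv2.fitEllipse((pts*1000).astype(np.float32)); print(name,np.round(e[0],1),np.round(e[1],1))
c=dict(np.load("pics/top0.npz"));t=c["color"]
def hsv(b): return cv2.cvtColor(b,cv2.COLOR_RGB2HSV)
b=hsv(big(t,135,130,175,170));rep("cover",c,cv2.inRange(b,(95,120,100),(125,255,255)),135,130,.015)
b=hsv(big(t,145,217,185,257));rep("tin",c,cv2.inRange(b,(0,0,130),(180,255,255)),145,217,.034)
b=hsv(big(t,355,205,391,241));rep("spacer",c,cv2.inRange(b,(15,80,130),(35,255,255)),355,205,.022)
x0,y0=225,150
b=hsv(big(t,x0,y0,285,212));m=cv2.inRange(b,(0,0,95),(180,70,255));rep("holder",c,m,x0,y0,.018)
h=cv2.bitwise_not(m)[136:-136,136:-136].copy();rep("pocket",c,h,x0+17,y0+17,.018)
c=dict(np.load("pics/scene0.npz"));s=c["color"]
b=hsv(big(s,320,165,355,195));rep("Scover",c,cv2.inRange(b,(95,120,150),(125,255,255)),320,165,.015)
x0,y0=232,188
b=hsv(big(s,x0,y0,286,222));m=cv2.inRange(b,(0,0,105),(180,40,255));rep("Sholder",c,m,x0,y0,.018)
b=hsv(big(s,130,224,165,252));m=cv2.inRange(b,(15,80,150),(35,255,255));rep("Sspacer",c,m,130,224,.022)
x0,y0=262,148
b=hsv(big(s,x0,y0,292,172));m=cv2.inRange(b,(0,0,95),(180,60,255));rep("Stin",c,m,x0,y0,.034)
```

```text
cover [631.7 267.7] [70.6 71.7]
tin [426.4 236.8] [56.6 56.7]
spacer [ 458.8 -241.2] [55.8 56. ]
holder [555.6  31.5] [110.1 110.7]
pocket [556.1  31.6] [60.9 61.5]
Scover [633.7 263.7] [69.9 81.5]
Sholder [556.8  29.5] [109.2 112.6]
Sspacer [ 459.9 -243.3] [55.4 59.2]
Stin [442.6 217.7] [ 65.9 120.7]
```

Candidates for the cover in the top view are (155,149), (108,160) and (147,194). Only (155,149) is about 70 mm wide and carries the red stem, as the enlarged crops show; the other two are about 52 mm. So (155,149) is the one meant. The tin is at (165,237), the spacer at (373,223) and the pocket at (255,181).

Call:
servo_tool:
  motion:
    - [[-1,0,0,0,0,-1],[-1,0,0,0,0,-1],[-1,0,0,0,0,-1],[-1,0.5,0,0,0,0],[-1,1,0,0,0,0],[-1,1,0,0,0,0]]
  jaw: 0
  force: 40

```text
clock: 0.75
position: [0.2291, 0.3388, 0.3992]
ee_rot: [0.701, 0.713, -0.004, 0.002]
ft_force: [0.8, 0.7, 0.4]
grip_width: 1.003
```

```bash
cat > go.py <<'E'
import sys,numpy as np
from workcell import status
from scipy.spatial.transform import Rotation as R
# go.py x y z [yaw deg of tool X]
o=status.get_obs();q=R.from_quat(o["ee_rot"]);M=q.as_matrix()
t=np.array([float(a) for a in sys.argv[1:4]])/1000;yaw=np.radians(float(sys.argv[4]) if len(sys.argv)>4 else 90)
X=np.array([np.cos(yaw),np.sin(yaw),0]);Z=np.array([0,0,-1.]);D=np.c_[X,np.cross(Z,X),Z]
dd=M.T@(t-o["position"])/.05
rv=np.degrees((q.inv()*R.from_matrix(D)).as_rotvec())/5
print("clock",round(float(o["clock"]),2),"pos mm",np.round(o["position"]*1000,1),"d(units)",np.round(dd,2),"rot(units)",np.round(rv,2),"F",np.round(o["ft_force"],1),"j",np.round(o["joint_pos"],2),"w",round(float(o["grip_width"]),3))
E
python3 go.py 427 236 330
```

```text
clock 0.75 pos mm [229.1 338.8 399.2] d(units) [-2.11  3.93  1.39] rot(units) [-0.04  0.09  0.2 ] F [0.8 0.7 0.4] j [-1.13 -0.15  0.04  1.99  0.01  1.3   0.49] w 1.003
```

Call:
servo_tool:
  motion:
    - [[-0.5,1,0.3,0,0,0.2],[-0.5,1,0.3,0,0,0],[-0.5,1,0.4,0,0,0],[-0.5,0.8,0.3,0,0,0],[-0.1,0.2,0.1,0,0,0],[0,0,0,0,0,0]]

```text
clock: 1.35
position: [0.4125, 0.2367, 0.3367]
ee_rot: [0.71, 0.704, -0.002, 0.002]
ft_force: [-1.2, 0.4, -1.0]
grip_width: 0.999
```

```bash
python3 go.py 427 236 250
python3 - <<'E'
from workcell import cams
import cv2,numpy as np
c=cams.camera("wrist");cv2.imwrite("pics/w1.png",c["color"][:,:,::-1]);np.savez("pics/w1.npz",**c)
E
```

```text
clock 1.35 pos mm [412.5 236.7 336.7] d(units) [-0.    0.29  1.74] rot(units) [-0.    0.06 -0.1 ] F [-1.2  0.4 -1. ] j [-0.92  0.05  0.32  1.95 -0.01  1.15  0.96] w 0.999
```

View pics/w1.png

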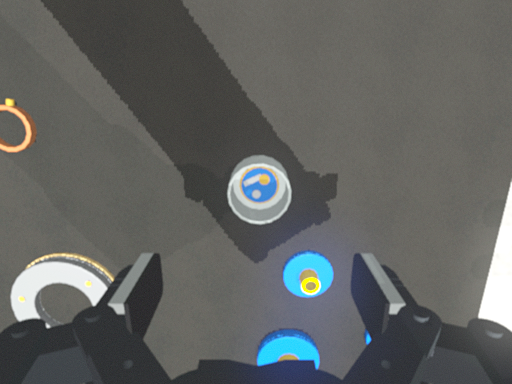

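The wrist view shows the tin at about (259,190), with its rim ellipse between the fingers and slightly ahead of them. The holder is at lower left.

Run:
```python
import cv2,numpy as np
from h import *
c=dict(np.load("pics/w1.npz"));t=c["color"]
a=cv2.resize(t[145:235,215:305],None,fx=6,fy=6,interpolation=cv2.INTER_CUBIC)
cv2.imwrite("pics/w1c.png",a[:,:,::-1])
print(proj(c,(.4264,.2368,.034)), c["extrinsics"][:3,3])
```

```text
[259.13899494 194.47998745] [0.33122363 0.23669011 0.30581635]
```

View pics/w1c.png

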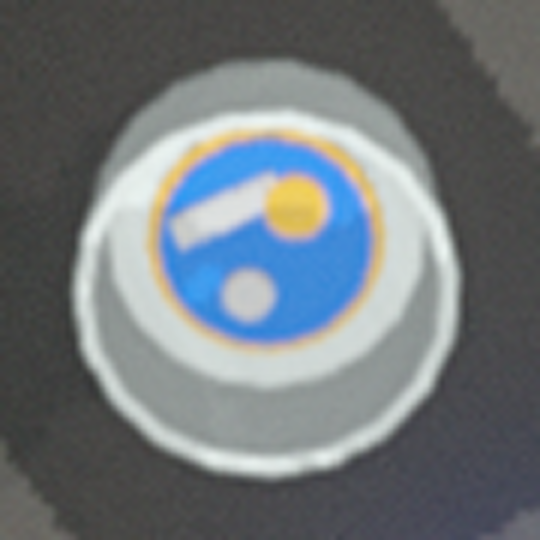

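Call:
servo_tool:
  motion:
    - [[0,0.3,0.9,0,0,-0.1],[0,0,0.9,0,0,0],[0,0,0.3,0,0,0],[0,0,0,0,0,0]]

```text
clock: 1.8
position: [0.4246, 0.2415, 0.2319]
ee_rot: [0.704, 0.71, 0.001, 0.001]
ft_force: [-0.6, 0.1, 0.8]
grip_width: 0.999
```

```bash
python3 go.py 426.3 236.5 182
```

```text
clock 1.8 pos mm [424.6 241.5 231.9] d(units) [-0.1   0.03  1.  ] rot(units) [ 0.03 -0.01  0.09] F [-0.6  0.1  0.8] j [-0.9   0.21  0.32  2.02 -0.08  0.92  1.04] w 0.999
```

Call:
servo_tool:
  motion:
    - [[-0.1,0,0,0,0,0],[0,0,0.4,0,0,0],[0,0,0.4,0,0,0],[0,0,0.1,0,0,0],[0,0,0,0,0,0]]

```text
clock: 2.3
position: [0.4245, 0.24, 0.1928]
ee_rot: [0.702, 0.712, 0.006, -0.0]
ft_force: [0.2, -0.4, -0.4]
grip_width: 0.999
```

```bash
python3 go.py 426.3 236.5 182;  python3 - <<'E'
from workcell import cams
import cv2,numpy as np
c=cams.camera("wrist");cv2.imwrite("pics/w2.png",c["color"][:,:,::-1]);np.savez("pics/w2.npz",**c)
E
```

```text
clock 2.3 pos mm [424.5 240.  192.8] d(units) [-0.07  0.03  0.22] rot(units) [ 0.1  -0.1   0.16] F [ 0.2 -0.4 -0.4] j [-0.89  0.27  0.31  2.05 -0.12  0.82  1.07] w 0.999
```

View pics/w2.png

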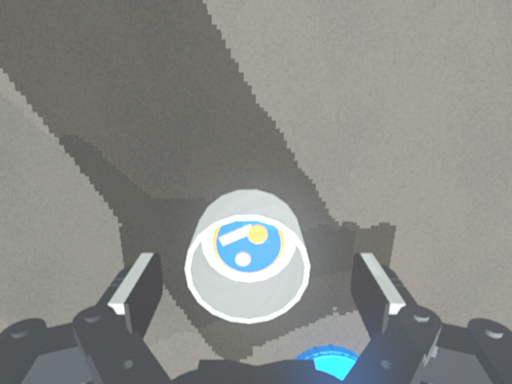

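Call:
servo_tool:
  motion:
    - [[-0.1,0.05,0.1,0.1,-0.1,0.2],[0,0,0.1,0,0,0],[0,0,0,0,0,0]]

```text
clock: 2.65
position: [0.4283, 0.2353, 0.1851]
ee_rot: [0.709, 0.705, 0.002, 0.0]
ft_force: [-0.7, -0.7, -0.7]
grip_width: 0.999
```

```bash
python3 go.py 426.3 236.5 182
```

```text
clock 2.65 pos mm [428.3 235.3 185.1] d(units) [ 0.02 -0.04  0.06] rot(units) [ 0.03 -0.03 -0.06] F [-0.7 -0.7 -0.7] j [-0.88  0.29  0.31  2.05 -0.12  0.81  1.07] w 0.999
```

Call:
servo_tool:
  motion:
    - [[0.02,-0.04,0.06,0,0,0],[0,0,0,0,0,0],[0,0,0,0,0,0],[0,0,0,0,0,0],[0,0,0,0,0,0]]
  jaw: 255
  force: 40

```text
clock: 3.15
position: [0.4265, 0.2364, 0.1827]
ee_rot: [0.709, 0.705, 0.002, 0.0]
ft_force: [0.1, -0.5, -1.9]
grip_width: 0.643
```

```bash
python3 go.py 426.3 236.5 182;  python3 - <<'E'
from workcell import cams
import cv2,numpy as np
c=cams.camera("wrist");cv2.imwrite("pics/w3.png",c["color"][:,:,::-1]);np.savez("pics/w3.npz",**c)
E
```

```text
clock 3.15 pos mm [426.5 236.4 182.7] d(units) [ 0.   -0.    0.01] rot(units) [ 0.03 -0.03 -0.07] F [ 0.1 -0.5 -1.9] j [-0.88  0.3   0.31  2.05 -0.12  0.81  1.07] w 0.643
```

View pics/w3.png

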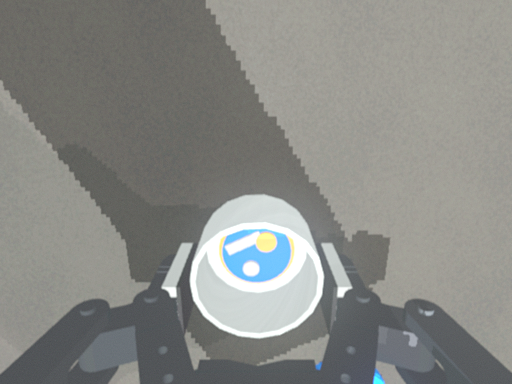

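Call:
servo_tool:
  motion:
    - [[0,0,0,0,0,0],[0,0,-0.1,0,0,0],[0,0,-0.3,0,0,0],[0,0,-0.5,0,0,0],[0,0,-0.4,0,0,0],[0,0,0,0,0,0]]

```text
clock: 3.8
position: [0.4258, 0.2359, 0.2499]
ee_rot: [0.709, 0.705, 0.001, 0.0]
ft_force: [0.2, 0.3, -1.4]
grip_width: 0.642
```

```bash
python3 go.py 556.2 31 250;  python3 - <<'E'
from workcell import cams
import cv2,numpy as np
c=cams.camera("wrist");cv2.imwrite("pics/w4.png",c["color"][:,:,::-1]);np.savez("pics/w4.npz",**c)
E
```

```text
clock 3.8 pos mm [425.8 235.9 249.9] d(units) [-4.08  2.63 -0.  ] rot(units) [ 0.01 -0.01 -0.07] F [ 0.2  0.3 -1.4] j [-0.9   0.18  0.33  2.01 -0.07  0.96  1.03] w 0.642
```

View pics/w4.png

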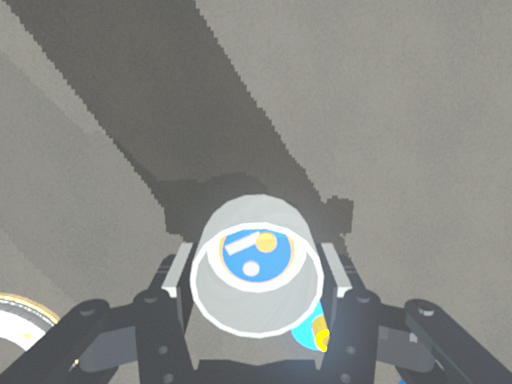

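Run:
```python
import numpy as np
from h import *
c=dict(np.load("pics/w3.npz"))
th=np.linspace(0,6.28,60)
for x in (.4245,.4265,.4285):
    P=np.array([proj(c,(x+.028*np.cos(a),.2364+.028*np.sin(a),.034)) for a in th]);print(x,P.min(0),P.max(0))
```

```text
0.4245 [189.05494041 218.3048104 ] [324.53095599 335.03890043]
0.4265 [189.3958429  223.03698868] [324.23963333 338.68160236]
0.4285 [189.73357791 227.72224233] [323.95101659 342.29258323]
```

Call:
servo_tool:
  motion:
    - [[-0.8,0.5,0,0,0,0],[-0.9,0.6,0,0,0,-0.1],[-0.9,0.6,0,0,0,0],[-0.8,0.5,0,0,0,0],[-0.5,0.4,0,0,0,0],[0,0,0,0,0,0]]

```text
clock: 4.45
position: [0.5556, 0.0386, 0.2429]
ee_rot: [0.703, 0.711, -0.003, -0.001]
ft_force: [0.2, 0.6, -1.2]
grip_width: 0.643
```

```bash
python3 go.py 556.2 31 220;  python3 - <<'E'
from workcell import cams
import cv2,numpy as np
for n in ("wrist","scene"):
    c=cams.camera(n);cv2.imwrite(f"pics/5{n}.png",c["color"][:,:,::-1]);np.savez(f"pics/5{n}.npz",**c)
E
```

```text
clock 4.45 pos mm [555.6  38.6 242.9] d(units) [-0.15  0.01  0.46] rot(units) [-0.05  0.03  0.12] F [ 0.2  0.6 -1.2] j [-0.55  0.36  0.47  1.84 -0.19  0.99  1.58] w 0.643
```

View pics/5wrist.png

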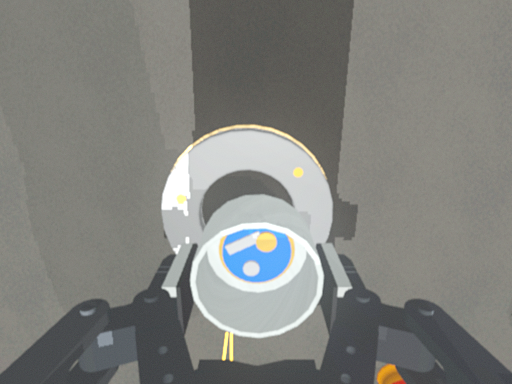

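View pics/5scene.png

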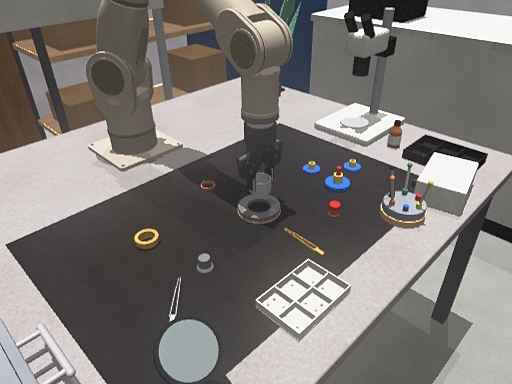

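Run:
```python
import numpy as np
from h import *
c=dict(np.load("pics/5wrist.npz"))
th=np.linspace(0,6.28,200)
for X in ((.556,.031),(.554,.031),(.556,.033)):
  for r,z in ((.055,.018),(.0305,.018)):
    P=np.array([proj(c,(X[0]+r*np.cos(a),X[1]+r*np.sin(a),z)) for a in th]);print(X,r,P.min(0),P.max(0))
a=cv2.resize(c["color"][120:260,150:350],None,fx=4,fy=4,interpolation=cv2.INTER_CUBIC)
cv2.imwrite("pics/5wc.png",a[:,:,::-1])
```

```text
(0.556, 0.031) 0.055 [159.60926402 129.2227605 ] [333.01187852 290.13263705]
(0.556, 0.031) 0.0305 [198.34419679 169.84315023] [294.28348218 258.65966064]
(0.554, 0.031) 0.055 [159.35371118 125.76404741] [333.27738195 287.64320145]
(0.554, 0.031) 0.0305 [198.20565539 166.64416535] [294.4320553  255.99317787]
(0.556, 0.033) 0.055 [162.77155068 129.26264169] [336.17299642 290.16566272]
(0.556, 0.033) 0.0305 [201.49304708 169.88127337] [297.43081992 258.69400435]
```

View pics/5wc.png

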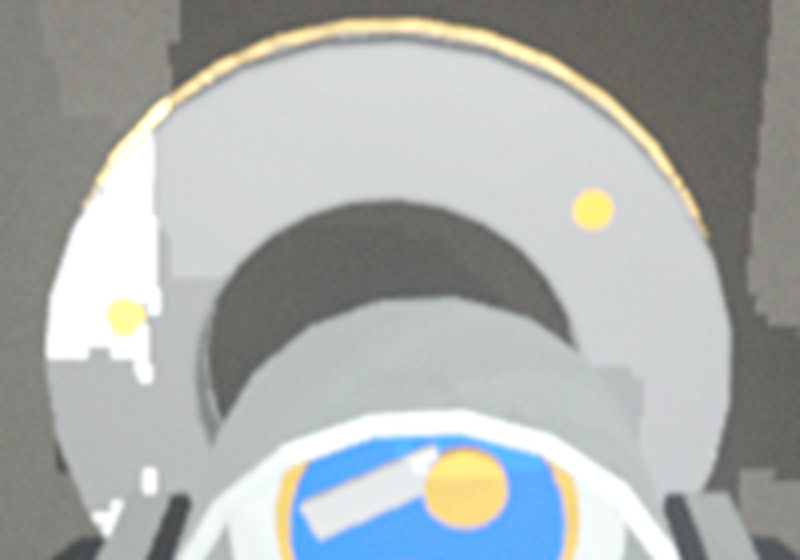

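Call:
servo_tool:
  motion:
    - [[-0.15,0.03,0.2,-0.05,0.03,0.1],[0,0,0.2,0,0,0],[0,0,0,0,0,0]]

```text
clock: 4.85
position: [0.5538, 0.0376, 0.2192]
ee_rot: [0.704, 0.711, -0.001, -0.003]
ft_force: [0.2, 0.4, -1.1]
grip_width: 0.645
```

```bash
python3 go.py 557 31.3 191
```

```text
clock 4.85 pos mm [553.8  37.6 219.2] d(units) [-0.13  0.07  0.56] rot(units) [-0.06 -0.04  0.11] F [ 0.2  0.4 -1.1] j [-0.53  0.39  0.46  1.86 -0.21  0.95  1.6 ] w 0.645
```

Call:
servo_tool:
  motion:
    - [[-0.14,0.08,0,-0.06,-0.04,0.1],[0,0,0,0,0,0]]

```text
clock: 5.05
position: [0.5576, 0.0312, 0.2185]
ee_rot: [0.706, 0.708, -0.0, 0.0]
ft_force: [0.3, 0.7, -1.6]
grip_width: 0.644
```

```bash
python3 go.py 557 31.3 191
```

```text
clock 5.05 pos mm [557.6  31.2 218.5] d(units) [ 0.   -0.01  0.55] rot(units) [-0.    0.01  0.03] F [ 0.3  0.7 -1.6] j [-0.52  0.39  0.46  1.86 -0.21  0.94  1.6 ] w 0.644
```

Call:
servo_tool:
  motion:
    - [[0,0,0.2,0,0,0],[0,0,0.1,0,0,0],[0,0,0,0,0,0]]

```text
clock: 5.35
position: [0.5577, 0.0317, 0.2027]
ee_rot: [0.706, 0.708, 0.0, 0.0]
ft_force: [-0.5, -0.2, -1.4]
grip_width: 0.645
```

```bash
python3 go.py 557 31.3 191
```

```text
clock 5.35 pos mm [557.7  31.7 202.7] d(units) [-0.01 -0.01  0.23] rot(units) [0.01 0.   0.04] F [-0.5 -0.2 -1.4] j [-0.52  0.42  0.45  1.86 -0.22  0.91  1.61] w 0.645
```

Call:
servo_tool:
  motion:
    - [[-0.01,-0.01,0.1,0,0,0],[0,0,0.06,0,0,0],[0,0,0.04,0,0,0],[0,0,0,0,0,0]]

```text
clock: 5.75
position: [0.5571, 0.0313, 0.1917]
ee_rot: [0.706, 0.708, 0.0, 0.0]
ft_force: [0.4, 1.0, -0.9]
grip_width: 0.643
```

```bash
python3 go.py 557 31.3 191
```

```text
clock 5.75 pos mm [557.1  31.3 191.7] d(units) [-0.   -0.    0.01] rot(units) [ 0.   -0.    0.04] F [ 0.4  1.  -0.9] j [-0.51  0.43  0.45  1.87 -0.23  0.89  1.62] w 0.643
```

Call:
servo_tool:
  motion:
    - [[0,0,0.02,0,0,0],[0,0,0.02,0,0,0],[0,0,0,0,0,0]]

```text
clock: 6.05
position: [0.5574, 0.0312, 0.1909]
ee_rot: [0.706, 0.708, 0.001, -0.0]
ft_force: [0.4, -0.8, -1.5]
grip_width: 0.644
```

```bash
python3 go.py 557 31.3 191;python3 - <<'E'
from workcell import cams
import cv2,numpy as np
for n in ("wrist","scene"):
    c=cams.camera(n);cv2.imwrite(f"pics/6{n}.png",c["color"][:,:,::-1]);np.savez(f"pics/6{n}.npz",**c)
a=cv2.resize(c["color"][130:235,200:340],None,fx=5,fy=5,interpolation=cv2.INTER_CUBIC)
cv2.imwrite("pics/6c.png",a[:,:,::-1])
E
```

```text
clock 6.05 pos mm [557.4  31.2 190.9] d(units) [ 0.   -0.01 -0.  ] rot(units) [ 0.01 -0.01  0.04] F [ 0.4 -0.8 -1.5] j [-0.51  0.43  0.44  1.87 -0.24  0.89  1.62] w 0.644
```

View pics/6c.png

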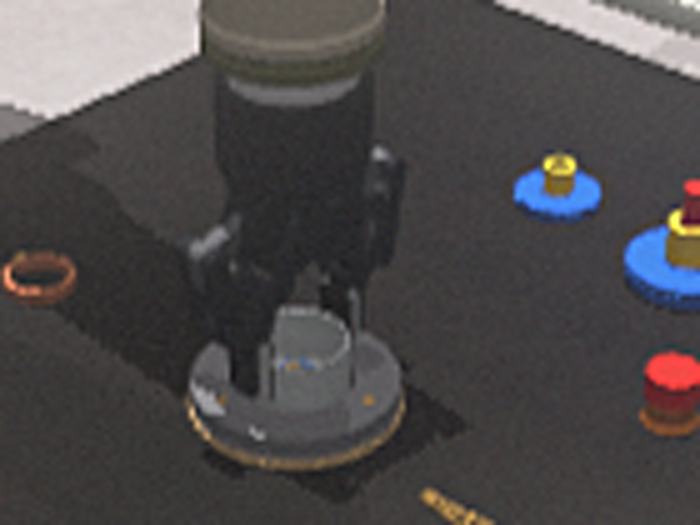

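View pics/6wrist.png

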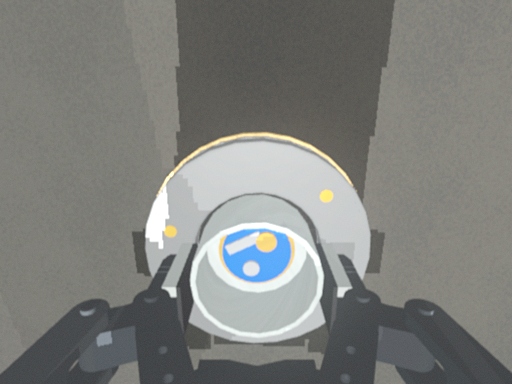

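The tin is inside the pocket outline, but there is no contact force yet. I'll lower it a little more until it touches.

Call:
servo_tool:
  motion:
    - [[0,0,0.02,0,0,0],[0,0,0.02,0,0,0],[0,0,0.02,0,0,0],[0,0,0,0,0,0]]

```text
clock: 6.55
position: [0.5576, 0.0309, 0.1909]
ee_rot: [0.706, 0.708, 0.001, -0.001]
ft_force: [0.9, 0.3, -0.9]
grip_width: 0.643
```

```bash
python3 go.py 557 31.3 191
```

```text
clock 6.55 pos mm [557.6  30.9 190.9] d(units) [ 0.01 -0.01 -0.  ] rot(units) [ 0.   -0.03  0.03] F [ 0.9  0.3 -0.9] j [-0.51  0.43  0.44  1.87 -0.24  0.89  1.63] w 0.643
```

Call:
servo_tool:
  motion:
    - [[0,0,0.06,0,0,0],[0,0,0.06,0,0,0]]

```text
clock: 6.75
position: [0.5582, 0.0304, 0.1903]
ee_rot: [0.706, 0.708, 0.002, -0.002]
ft_force: [-25.6, -0.1, 55.4]
grip_width: 0.646
```

```bash
python3 go.py 557 31.3 191
```

```text
clock 6.75 pos mm [558.2  30.4 190.3] d(units) [ 0.02 -0.02 -0.01] rot(units) [-0.01 -0.06  0.02] F [-25.6  -0.1  55.4] j [-0.5   0.44  0.44  1.87 -0.24  0.89  1.63] w 0.646
```

Call:
servo_tool:
  motion:
    - [[0,0,0,0,0.06,0],[-0.01,-0.01,0,0,0,0]]

```text
clock: 6.95
position: [0.5581, 0.0297, 0.1917]
ee_rot: [0.706, 0.708, 0.005, -0.004]
ft_force: [0.4, -1.6, -0.5]
grip_width: 0.644
```

```bash
python3 go.py 557 31.3 191
```

```text
clock 6.95 pos mm [558.1  29.7 191.7] d(units) [ 0.03 -0.02  0.01] rot(units) [ 0.01 -0.13  0.02] F [ 0.4 -1.6 -0.5] j [-0.5   0.43  0.44  1.87 -0.25  0.89  1.63] w 0.644
```

Call:
servo_tool:
  motion:
    - [[0.03,-0.02,0,0,-0.13,0],[0,0,0,0,0,0]]

```text
clock: 7.15
position: [0.5568, 0.0313, 0.191]
ee_rot: [0.706, 0.708, -0.0, 0.001]
ft_force: [-0.7, 0.1, -1.3]
grip_width: 0.642
```

```bash
python3 go.py 557 31.3 191
```

```text
clock 7.15 pos mm [556.8  31.3 191. ] d(units) [0. 0. 0.] rot(units) [0.01 0.01 0.02] F [-0.7  0.1 -1.3] j [-0.51  0.43  0.45  1.87 -0.23  0.89  1.62] w 0.642
```

Call:
servo_tool:
  motion:
    - [[0,0,0.03,0,0,0],[0,0,0,0,0,0]]

```text
clock: 7.35
position: [0.557, 0.0312, 0.1907]
ee_rot: [0.706, 0.708, -0.0, 0.001]
ft_force: [-0.2, 0.4, -0.6]
grip_width: 0.647
```

Call:
servo_tool:
  motion:
    - [[0,0,0,0,0,0],[0,0,0,0,0,0],[0,0,0,0,0,0],[0,0,0,0,0,0],[0,0,-0.3,0,0,0],[0,0,-0.8,0,0,0],[0,0,-0.8,0,0,0]]
  jaw: 0

```text
clock: 8.05
position: [0.5551, 0.0316, 0.284]
ee_rot: [0.706, 0.708, -0.005, -0.002]
ft_force: [-0.0, 0.4, 0.8]
grip_width: 1.0
```

```bash
python3 go.py 459.3 -241.7 300;python3 - <<'E'
from workcell import cams
import cv2,numpy as np
for n in ("wrist","scene"):
    c=cams.camera(n);cv2.imwrite(f"pics/7{n}.png",c["color"][:,:,::-1]);np.savez(f"pics/7{n}.npz",**c)
a=cv2.resize(c["color"][130:235,200:340],None,fx=5,fy=5,interpolation=cv2.INTER_CUBIC)
cv2.imwrite("pics/7c.png",a[:,:,::-1])
E
```

```text
clock 8.05 pos mm [555.1  31.6 284. ] d(units) [-5.46 -1.93 -0.27] rot(units) [-0.11  0.06  0.02] F [-0.   0.4  0.8] j [-0.56  0.3   0.49  1.81 -0.15  1.08  1.56] w 1.0
```

View pics/7c.png

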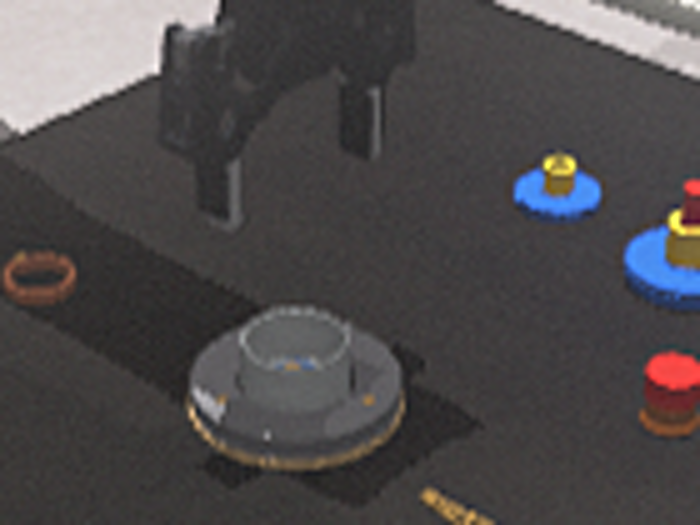

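View pics/7wrist.png

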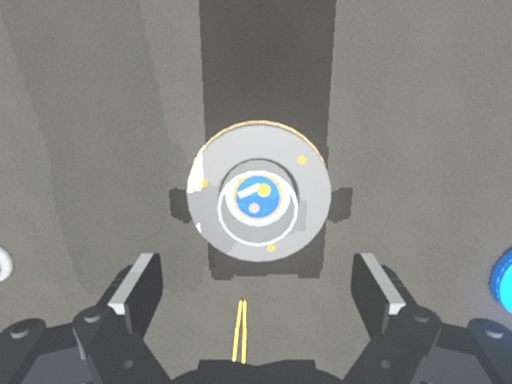

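The tin is seated level in the pocket, with its rim ring at about (258,208) in the wrist view. Next is the spacer.

Call:
servo_tool:
  motion:
    - [[-0.8,-0.3,0,-0.1,0.06,0],[-1,-0.35,0,0,0,0],[-1,-0.35,0,0,0,0],[-1,-0.35,0,0,0,0],[-1,-0.35,0,0,0,0],[-0.7,-0.2,0,0,0,0],[0,0,0,0,0,0]]

```text
clock: 8.85
position: [0.4639, -0.2409, 0.2923]
ee_rot: [0.705, 0.709, 0.008, 0.005]
ft_force: [-1.0, 0.2, 0.5]
grip_width: 0.997
```

```bash
python3 go.py 459.3 -241.7 240;python3 - <<'E'
from workcell import cams
import cv2,numpy as np
from h import *
for n in ("wrist","top"):
    c=cams.camera(n);cv2.imwrite(f"pics/8{n}.png",c["color"][:,:,::-1]);np.savez(f"pics/8{n}.npz",**c)
c=dict(np.load("pics/8wrist.npz"))
th=np.linspace(0,6.28,200)
P=np.array([proj(c,(.4593+.028*np.cos(a),-.2417+.028*np.sin(a),.022)) for a in th]);print(P.min(0),P.max(0))
b=cv2.cvtColor(c["color"],cv2.COLOR_RGB2HSV);m=cv2.inRange(b,(12,80,110),(38,255,255))
ct=max(cv2.findContours(m,0,1)[0],key=cv2.contourArea);print(cv2.boundingRect(ct))
E
```

```text
clock 8.85 pos mm [ 463.9 -240.9  292.3] d(units) [-0.02 -0.11  1.04] rot(units) [ 0.22 -0.05  0.07] F [-1.   0.2  0.5] j [-0.19  0.22  0.66  1.9  -0.17  1.05  2.12] w 0.997
[217.50112873 142.49679115] [291.64548036 213.20572743]
(217, 138, 75, 76)
```

View pics/8wrist.png

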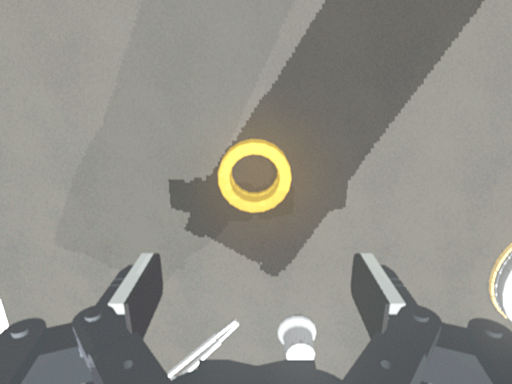

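View pics/8top.png

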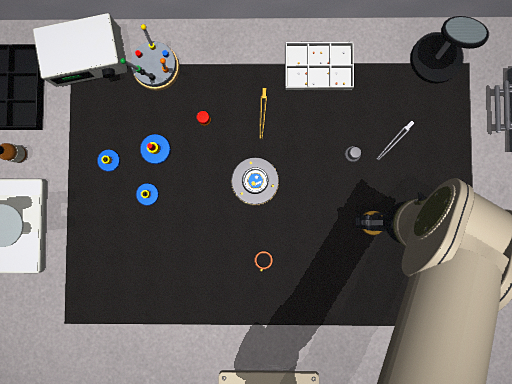

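Call:
servo_tool:
  motion:
    - [[0,-0.1,0.5,0.22,-0.05,0.07],[0,0,0.6,0,0,0],[0,0,0.6,0,0,0],[0,0,0.2,0,0,0],[0,0,0,0,0,0]]

```text
clock: 9.45
position: [0.4655, -0.2293, 0.1957]
ee_rot: [0.701, 0.713, 0.003, -0.001]
ft_force: [-0.6, -0.6, 0.7]
grip_width: 1.0
```

```bash
python3 go.py 459.5 -241.7 177
```

```text
clock 9.45 pos mm [ 465.5 -229.3  195.7] d(units) [-0.25 -0.13  0.37] rot(units) [ 0.04 -0.05  0.18] F [-0.6 -0.6  0.7] j [-0.15  0.37  0.6   1.98 -0.28  0.87  2.19] w 1.0
```

Call:
servo_tool:
  motion:
    - [[-0.25,-0.13,0,0.04,-0.05,0.18],[0,0,0,0,0,0]]

```text
clock: 9.65
position: [0.4599, -0.2421, 0.1975]
ee_rot: [0.707, 0.707, 0.0, 0.0]
ft_force: [0.4, -0.3, -0.6]
grip_width: 1.004
```

```bash
python3 go.py 459.5 -241.7 177
```

```text
clock 9.65 pos mm [ 459.9 -242.1  197.5] d(units) [ 0.01 -0.01  0.41] rot(units) [0.01 0.   0.01] F [ 0.4 -0.3 -0.6] j [-0.13  0.37  0.62  1.97 -0.28  0.88  2.2 ] w 1.004
```

Call:
servo_tool:
  motion:
    - [[0,0,0.2,0,0,0],[0,0,0.15,0,0,0],[0,0,0.05,0,0,0],[0,0,0,0,0,0]]

```text
clock: 10.05
position: [0.4607, -0.2427, 0.178]
ee_rot: [0.707, 0.707, 0.002, 0.002]
ft_force: [-0.8, -0.6, 0.2]
grip_width: 0.999
```

```bash
python3 go.py 459.5 -241.7 177
```

```text
clock 10.05 pos mm [ 460.7 -242.7  178. ] d(units) [ 0.02 -0.03  0.02] rot(units) [0.06 0.01 0.  ] F [-0.8 -0.6  0.2] j [-0.12  0.41  0.6   1.98 -0.31  0.83  2.22] w 0.999
```

Call:
servo_tool:
  motion:
    - [[0.02,-0.03,0.02,0.06,0,0],[0,0,0,0,0,0],[0,0,0,0,0,0],[0,0,0,0,0,0],[0,0,0,0,0,0],[0,0,0,0,0,0]]
  jaw: 255

```text
clock: 10.65
position: [0.4593, -0.2416, 0.1777]
ee_rot: [0.707, 0.707, -0.0, -0.0]
ft_force: [0.0, 0.5, -0.8]
grip_width: 0.64
```

```bash
python3 go.py 459.5 -241.7 177
python3 - <<'E'
from workcell import cams
import cv2,numpy as np
from h import *
for n in ("wrist","scene"):
    c=cams.camera(n);cv2.imwrite(f"pics/9{n}.png",c["color"][:,:,::-1]);np.savez(f"pics/9{n}.npz",**c)
a=cv2.resize(c["color"][190:280,90:210],None,fx=5,fy=5,interpolation=cv2.INTER_CUBIC)
cv2.imwrite("pics/9c.png",a[:,:,::-1])
c=dict(np.load("pics/9wrist.npz"))
th=np.linspace(0,6.28,200)
for x in (.458,.460):
    P=np.array([proj(c,(x+.028*np.cos(a),-.2422+.028*np.sin(a),.022)) for a in th]);print(P.min(0),P.max(0))
E
```

```text
clock 10.65 pos mm [ 459.3 -241.6  177.7] d(units) [-0.    0.    0.01] rot(units) [-0.01  0.    0.  ] F [ 0.   0.5 -0.8] j [-0.12  0.41  0.6   1.98 -0.31  0.84  2.22] w 0.64
[192.0348194  213.72523895] [320.97022743 325.90979379]
[192.31527853 218.23823737] [320.68188462 329.43579635]
```

View pics/9wrist.png

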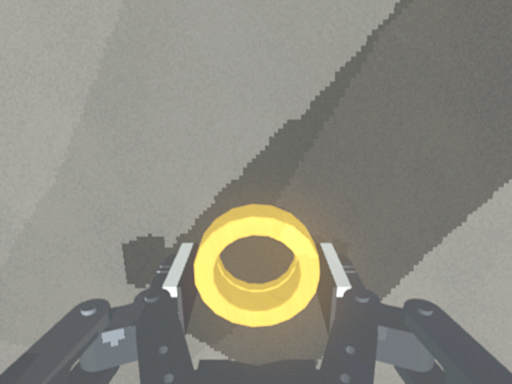

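View pics/9c.png

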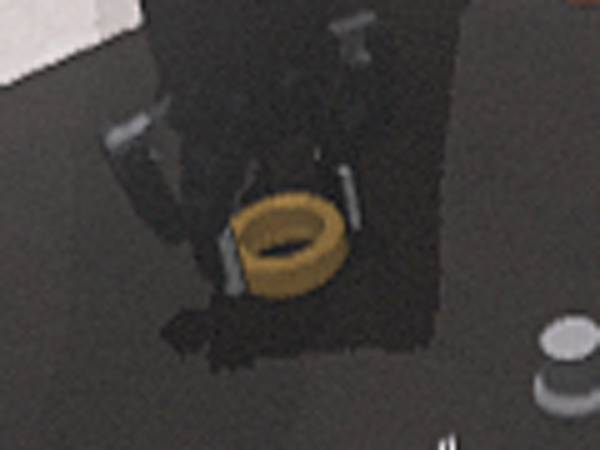

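Call:
servo_tool:
  motion:
    - [[0,0,-0.1,0,0,0],[0,0,-0.3,0,0,0],[0,0,-0.6,0,0,0],[0,0,-0.7,0,0,0],[0,0,0,0,0,0]]

```text
clock: 11.25
position: [0.4589, -0.2421, 0.2683]
ee_rot: [0.707, 0.707, -0.001, -0.0]
ft_force: [1.0, -0.4, -0.7]
grip_width: 0.638
```

```bash
python3 go.py 557 31.3 265
python3 - <<'E'
import cv2,numpy as np
from h import *
k=8
c=dict(np.load("pics/8top.npz"));t=c["color"]
def fit(m,x0,y0,z,nm,hull=1):
    q=max(cv2.findContours(m,0,1)[0],key=cv2.contourArea)
    if hull:q=cv2.convexHull(q)
    p=np.array([ray(c,(a[0]+.5)/k-.5+x0,(a[1]+.5)/k-.5+y0,z) for a in q[:,0]])*1000
    print(nm,cv2.fitEllipse(p.astype(np.float32)))
x0,y0=225,150
b=cv2.resize(t[y0:212,x0:285],None,fx=k,fy=k,interpolation=cv2.INTER_CUBIC)
m=cv2.inRange(cv2.cvtColor(b,cv2.COLOR_RGB2HSV),(0,0,95),(180,70,255));fit(m,x0,y0,.018,"holder")
g=cv2.inRange(cv2.cvtColor(b,cv2.COLOR_RGB2GRAY),200,255);g[:80]=0;g[-80:]=0;g[:,:80]=0;g[:,-80:]=0
fit(g,x0,y0,.042,"tinrim")
cv2.imwrite("pics/8tc.png",b[:,:,::-1])
E
```

```text
clock 11.25 pos mm [ 458.9 -242.1  268.3] d(units) [5.47 1.96 0.06] rot(units) [-0.02  0.01 -0.01] F [ 1.  -0.4 -0.7] j [-0.19  0.26  0.67  1.93 -0.18  1.02  2.13] w 0.638
holder ((555.5585327148438, 31.49652862548828), (110.09652709960938, 110.71961975097656), 41.01302719116211)
tinrim ((553.6799926757812, 29.613262176513672), (48.890594482421875, 53.671165466308594), 16.15890884399414)
```

View pics/8tc.png

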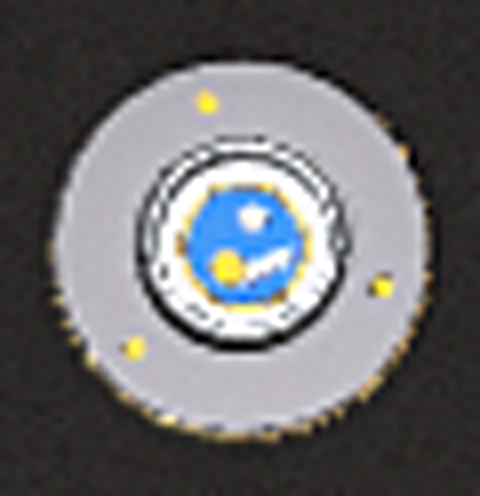

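Call:
servo_tool:
  motion:
    - [[0.8,0.3,0,0,0,0],[1,0.35,0,0,0,0],[1,0.35,0,0,0,0],[1,0.35,0,0,0,0],[1,0.35,0,0,0,0],[0.6,0.25,0,0,0,0],[0,0,0,0,0,0]]

```text
clock: 11.95
position: [0.5565, 0.0252, 0.2744]
ee_rot: [0.71, 0.704, 0.002, 0.003]
ft_force: [0.4, -0.1, -1.4]
grip_width: 0.638
```

```bash
python3 go.py 557 31.3 250
python3 - <<'E'
from workcell import cams
import cv2,numpy as np
from h import *
c=cams.camera("wrist");cv2.imwrite("pics/10w.png",c["color"][:,:,::-1]);np.savez("pics/10w.npz",**c)
th=np.linspace(0,6.28,200)
def ext(c,x,y,z,r):
    P=np.array([proj(c,(x+r*np.cos(a),y+r*np.sin(a),z)) for a in th]);return P.min(0),P.max(0)
print("tin now",ext(c,.557,.0313,.042,.028))
c=dict(np.load("pics/7wrist.npz"))
print("tin7 ",ext(c,.557,.0313,.042,.028),"holder",ext(c,.556,.0313,.018,.055))
a=cv2.resize(c["color"][110:270,160:350],None,fx=4,fy=4,interpolation=cv2.INTER_CUBIC)
cv2.imwrite("pics/7wc.png",a[:,:,::-1])
E
```

```text
clock 11.95 pos mm [556.5  25.2 274.4] d(units) [0.12 0.01 0.49] rot(units) [ 0.08  0.01 -0.09] F [ 0.4 -0.1 -1.4] j [-0.56  0.31  0.51  1.82 -0.17  1.04  1.58] w 0.638
tin now (array([224.16136892, 166.81534302]), array([309.69537543, 246.25354829]))
tin7  (array([217.94533364, 170.98695543]), array([299.36467078, 246.9438779 ])) holder (array([185.83051339, 123.88802128]), array([331.57171833, 261.82077733]))
```

View pics/7wc.png

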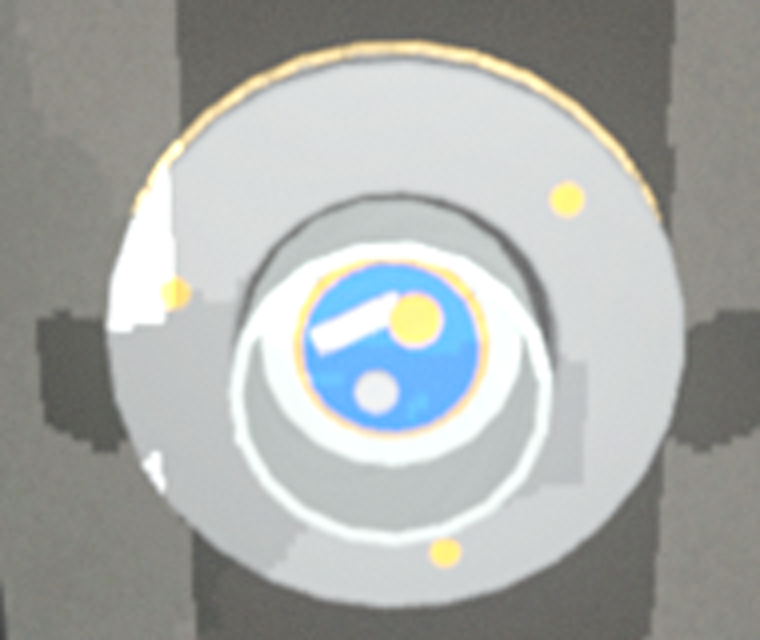

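View pics/10w.png

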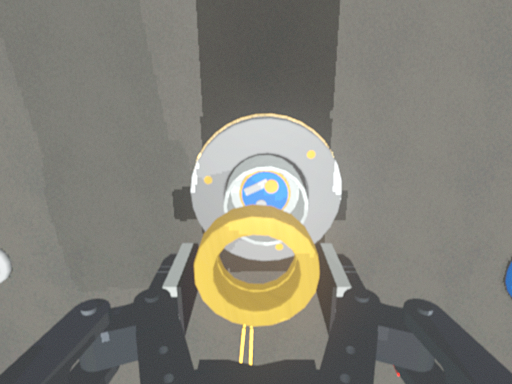

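Call:
servo_tool:
  motion:
    - [[0.1,0,0.3,0.08,0,-0.09],[0,0,0.2,0,0,0],[0,0,0,0,0,0]]

```text
clock: 12.3
position: [0.5551, 0.0252, 0.2475]
ee_rot: [0.709, 0.705, -0.001, 0.001]
ft_force: [-1.2, -0.5, -0.7]
grip_width: 0.636
```

```bash
python3 go.py 557.1 30.8 225
```

```text
clock 12.3 pos mm [555.1  25.2 247.5] d(units) [0.11 0.04 0.45] rot(units) [-0.01  0.03 -0.05] F [-1.2 -0.5 -0.7] j [-0.55  0.35  0.5   1.84 -0.19  1.    1.6 ] w 0.636
```

Call:
servo_tool:
  motion:
    - [[0.11,0.04,0,0,0.03,-0.05],[0,0,0,0,0,0],[0,0,0.2,0,0,0],[0,0,0.16,0,0,0],[0,0,0,0,0,0]]

```text
clock: 12.8
position: [0.5569, 0.0285, 0.2278]
ee_rot: [0.709, 0.706, -0.001, -0.0]
ft_force: [-0.2, 0.2, -0.6]
grip_width: 0.637
```

```bash
python3 go.py 557.1 30.8 225
```

```text
clock 12.8 pos mm [556.9  28.5 227.8] d(units) [0.05 0.   0.06] rot(units) [-0.02  0.01 -0.05] F [-0.2  0.2 -0.6] j [-0.55  0.38  0.49  1.85 -0.22  0.96  1.61] w 0.637
```

Call:
servo_tool:
  motion:
    - [[0.05,0,0,0,0,-0.05],[0,0,0,0,0,0]]

```text
clock: 13.0
position: [0.5569, 0.0311, 0.2275]
ee_rot: [0.707, 0.707, -0.001, -0.001]
ft_force: [0.2, -0.0, -1.3]
grip_width: 0.64
```

```bash
python3 go.py 557.1 30.8 214;python3 - <<'E'
from workcell import cams
import cv2,numpy as np
for n in ("wrist","scene"):
    c=cams.camera(n);cv2.imwrite(f"pics/11{n}.png",c["color"][:,:,::-1]);np.savez(f"pics/11{n}.npz",**c)
a=cv2.resize(c["color"][150:230,210:310],None,fx=6,fy=6,interpolation=cv2.INTER_CUBIC)
cv2.imwrite("pics/11c.png",a[:,:,::-1])
E
```

```text
clock 13.0 pos mm [556.9  31.1 227.5] d(units) [-0.01  0.01  0.27] rot(units) [-0.03  0.01  0.  ] F [ 0.2 -0.  -1.3] j [-0.55  0.38  0.49  1.85 -0.21  0.96  1.61] w 0.64
```

View pics/11c.png

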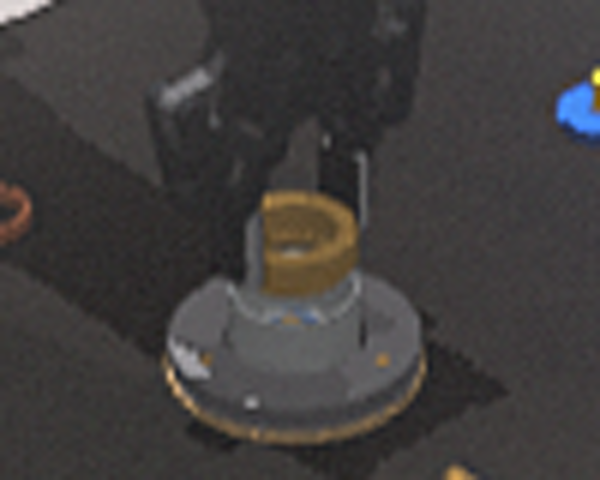

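View pics/11wrist.png

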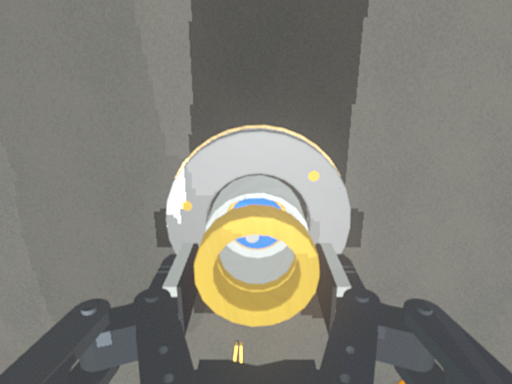

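Well aligned: the ring sits over the tin in both views. I'll lower it gently.

Call:
servo_tool:
  motion:
    - [[0,0,0.1,0,0,0],[0,0,0.08,0,0,0],[0,0,0.04,0,0,0],[0,0,0,0,0,0]]

```text
clock: 13.5
position: [0.557, 0.0308, 0.2161]
ee_rot: [0.707, 0.707, -0.001, -0.0]
ft_force: [0.0, -0.1, -0.5]
grip_width: 0.643
```

```bash
python3 go.py 557.1 30.8 214
```

```text
clock 13.5 pos mm [557.   30.8 216.1] d(units) [0.   0.   0.04] rot(units) [-0.01  0.01 -0.  ] F [ 0.  -0.1 -0.5] j [-0.54  0.4   0.48  1.86 -0.22  0.94  1.61] w 0.643
```

Call:
servo_tool:
  motion:
    - [[0,0,0.03,0,0,0],[0,0,0.02,0,0,0],[0,0,0,0,0,0]]

```text
clock: 13.8
position: [0.5571, 0.0307, 0.2135]
ee_rot: [0.707, 0.707, -0.001, -0.0]
ft_force: [-0.8, -0.8, 0.4]
grip_width: 0.642
```

```bash
python3 go.py 557.1 30.8 214
```

```text
clock 13.8 pos mm [557.1  30.7 213.5] d(units) [ 0.   -0.   -0.01] rot(units) [-0.01  0.01 -0.  ] F [-0.8 -0.8  0.4] j [-0.54  0.4   0.48  1.86 -0.23  0.93  1.62] w 0.642
```

Call:
servo_tool:
  motion:
    - [[0,0,0,0,0,0],[0,0,0,0,0,0],[0,0,0,0,0,0],[0,0,0,0,0,0],[0,0,-0.3,0,0,0],[0,0,-0.7,0,0,0],[0,0,-0.9,0,0,0],[0,0,0,0,0,0]]
  jaw: 0

```text
clock: 14.6
position: [0.5573, 0.0302, 0.3146]
ee_rot: [0.708, 0.707, -0.001, 0.0]
ft_force: [0.5, -0.2, -0.4]
grip_width: 0.999
```

```bash
python3 go.py 632.5 267 330;python3 - <<'E'
from workcell import cams
import cv2,numpy as np
for n in ("wrist","scene"):
    c=cams.camera(n);cv2.imwrite(f"pics/12{n}.png",c["color"][:,:,::-1]);np.savez(f"pics/12{n}.npz",**c)
a=cv2.resize(c["color"][150:230,210:310],None,fx=5,fy=5,interpolation=cv2.INTER_CUBIC)
c=dict(np.load("pics/12wrist.npz"))
b=cv2.resize(c["color"][110:270,160:350],None,fx=2.5,fy=2.5,interpolation=cv2.INTER_CUBIC)
cv2.imwrite("pics/12c.png",np.vstack([a[:400,:500],cv2.copyMakeBorder(b,0,0,0,25,cv2.BORDER_CONSTANT)])[:,:,::-1])
E
```

```text
clock 14.6 pos mm [557.3  30.2 314.6] d(units) [ 4.74  1.5  -0.32] rot(units) [-0.01  0.02 -0.01] F [ 0.5 -0.2 -0.4] j [-0.58  0.27  0.52  1.78 -0.15  1.13  1.56] w 0.999
```

View pics/12c.png

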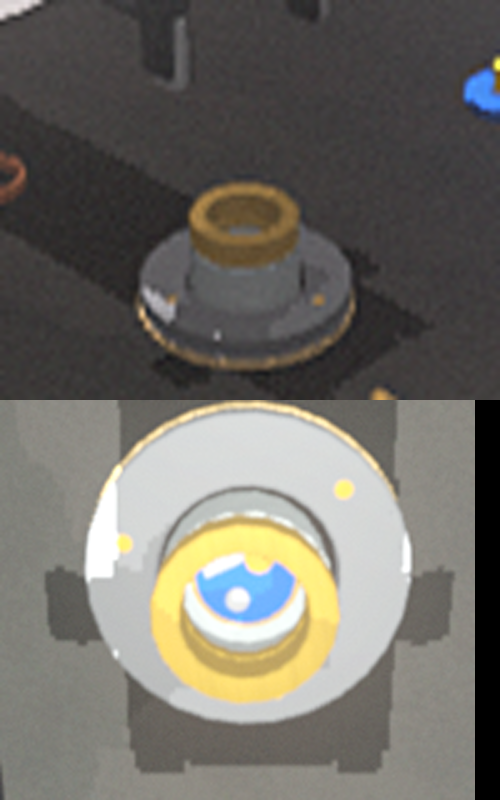

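Call:
servo_tool:
  motion:
    - [[0.8,0.25,0,0,0,0],[1,0.32,0,0,0,0],[1,0.32,0,0,0,0],[1,0.32,0,0,0,0],[0.8,0.25,0,0,0,0],[0.15,0.05,0,0,0,0],[0,0,0,0,0,0]]

```text
clock: 15.4
position: [0.6309, 0.2694, 0.3024]
ee_rot: [0.709, 0.705, -0.007, -0.004]
ft_force: [-0.8, -0.6, -0.1]
grip_width: 1.001
```

```bash
python3 go.py 632.5 267 300;python3 - <<'E'
from workcell import cams
import cv2,numpy as np
from h import *
for n in ("wrist",):
    c=cams.camera(n);cv2.imwrite(f"pics/13{n}.png",c["color"][:,:,::-1]);np.savez(f"pics/13{n}.npz",**c)
print("pred tip",proj(c,(.6325,.267,.061)),"collar",proj(c,(.6325,.267,.039)),"plate",proj(c,(.6325,.267,.015)))
c=dict(np.load("pics/12wrist.npz"))
b=cv2.cvtColor(c["color"],cv2.COLOR_RGB2HSV);m=cv2.inRange(b,(20,90,100),(38,255,255));
m[:130]=0;m[280:]=0;m[:,:190]=0;m[:,320:]=0
cs=max(cv2.findContours(m,0,1)[0],key=cv2.contourArea);print(cv2.boundingRect(cs))
th=np.linspace(0,6.28,200)
P=np.array([proj(c,(.557+.028*np.cos(a),.031+.028*np.sin(a),.058)) for a in th]);print(P.min(0),P.max(0))
P=np.array([proj(c,(.557+.019*np.cos(a),.031+.019*np.sin(a),.058)) for a in th]);print(P.min(0),P.max(0))
E
```

```text
clock 15.4 pos mm [630.9 269.4 302.4] d(units) [-0.05  0.03  0.05] rot(units) [-0.18  0.06 -0.07] F [-0.8 -0.6 -0.1] j [-0.76  0.56  0.42  1.41 -0.23  1.23  1.25] w 1.001
pred tip [255.74612545 212.30231893] collar [255.97504353 201.54762151] plate [256.18435008 191.71428434]
(220, 157, 76, 74)
[220.25361682 159.69971709] [297.43400357 232.40532314]
[232.66269452 172.12720968] [285.01195815 221.42688447]
```

View pics/13wrist.png

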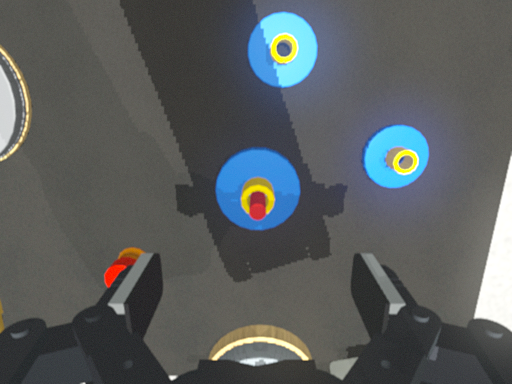

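Run:
```python
import cv2,numpy as np
c=np.load("pics/13wrist.npz")["color"]
cv2.imwrite("pics/13c.png",cv2.resize(c[140:240,205:315],None,fx=6,fy=6,interpolation=cv2.INTER_CUBIC)[:,:,::-1])
```

```text
(no output)
```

View pics/13c.png

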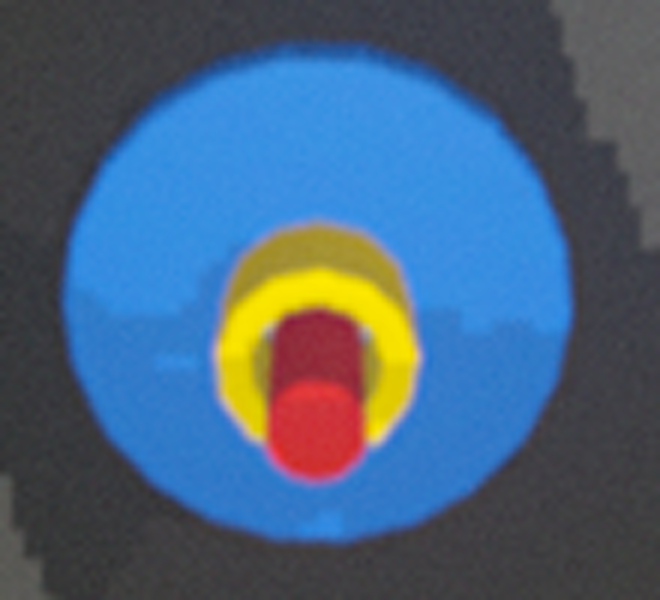

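Call:
servo_tool:
  motion:
    - [[-0.03,0.03,0,-0.18,0.06,-0.07],[0,0,0,0,0,0],[0,0,0.5,0,0,0],[0,0,0.5,0,0,0],[0,0,0.4,0,0,0],[0,0,0,0,0,0]]

```text
clock: 16.05
position: [0.6331, 0.2574, 0.2324]
ee_rot: [0.711, 0.703, 0.001, 0.002]
ft_force: [-0.6, -0.4, 0.3]
grip_width: 1.001
```

```bash
python3 go.py 632.5 268 216
```

```text
clock 16.05 pos mm [633.1 257.4 232.4] d(units) [ 0.21 -0.02  0.33] rot(units) [ 0.04  0.01 -0.12] F [-0.6 -0.4  0.3] j [-0.74  0.62  0.4   1.49 -0.26  1.08  1.28] w 1.001
```

Call:
servo_tool:
  motion:
    - [[0.21,-0.02,0,0.04,0.01,-0.12],[0,0,0,0,0,0],[0,0,0.15,0,0,0],[0,0,0.1,0,0,0],[0,0,0.05,0,0,0],[0,0,0,0,0,0]]

```text
clock: 16.65
position: [0.6335, 0.2674, 0.2212]
ee_rot: [0.708, 0.707, 0.003, 0.001]
ft_force: [-0.7, 0.1, 0.6]
grip_width: 0.999
```

```bash
python3 go.py 632.5 268 216
python3 - <<'E'
from workcell import cams
import cv2,numpy as np
from h import *
for n in ("wrist",):
    c=cams.camera(n);cv2.imwrite(f"pics/14{n}.png",c["color"][:,:,::-1]);np.savez(f"pics/14{n}.npz",**c)
print("pred tip",proj(c,(.6325,.268,.061)),"collar",proj(c,(.6325,.268,.039)),"plate",proj(c,(.6325,.268,.015)))
E
```

```text
clock 16.65 pos mm [633.5 267.4 221.2] d(units) [ 0.01 -0.02  0.1 ] rot(units) [ 0.06 -0.03 -0.01] F [-0.7  0.1  0.6] j [-0.74  0.64  0.39  1.48 -0.26  1.07  1.28] w 0.999
pred tip [257.98065998 266.54730885] collar [257.6962903  243.20317829] plate [257.45665963 223.53170736]
```

View pics/14wrist.png

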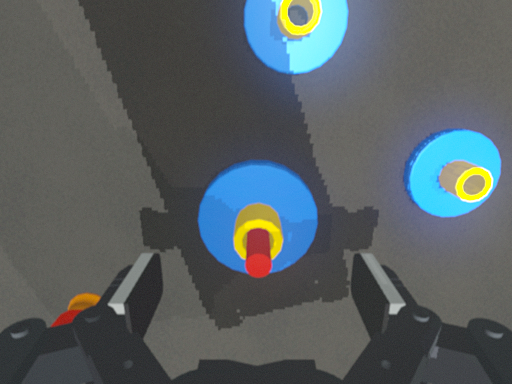

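Call:
servo_tool:
  motion:
    - [[0.01,-0.02,0.1,0.06,-0.03,0],[0,0,0,0,0,0]]

```text
clock: 16.9
position: [0.6326, 0.2679, 0.2163]
ee_rot: [0.708, 0.707, -0.0, 0.0]
ft_force: [-0.7, 0.3, 0.4]
grip_width: 0.998
```

```bash
python3 go.py 632.5 268 216
```

```text
clock 16.9 pos mm [632.6 267.9 216.3] d(units) [ 0.   -0.    0.01] rot(units) [-0.    0.   -0.02] F [-0.7  0.3  0.4] j [-0.74  0.64  0.39  1.49 -0.26  1.07  1.28] w 0.998
```

Call:
servo_tool:
  motion:
    - [[0,0,0,0,0,0],[0,0,0,0,0,0],[0,0,0,0,0,0],[0,0,0,0,0,0],[0,0,0,0,0,0],[0,0,0,0,0,0],[0,0,0,0,0,0],[0,0,0,0,0,0]]
  jaw: 255
  force: 40

```text
clock: 17.7
position: [0.6327, 0.2679, 0.2164]
ee_rot: [0.708, 0.707, 0.0, 0.0]
ft_force: [0.5, 0.7, 0.0]
grip_width: 0.12
```

```bash
python3 go.py 632.5 268 216
python3 - <<'E'
from workcell import cams
import cv2,numpy as np
from h import *
for n in ("wrist","scene"):
    c=cams.camera(n);cv2.imwrite(f"pics/15{n}.png",c["color"][:,:,::-1]);np.savez(f"pics/15{n}.npz",**c)
a=cv2.resize(c["color"][100:210,270:400],None,fx=5,fy=5,interpolation=cv2.INTER_CUBIC)
cv2.imwrite("pics/15c.png",a[:,:,::-1])
E
```

```text
clock 17.7 pos mm [632.7 267.9 216.4] d(units) [ 0.   -0.    0.01] rot(units) [ 0.    0.   -0.02] F [0.5 0.7 0. ] j [-0.74  0.64  0.39  1.49 -0.26  1.07  1.28] w 0.12
```

View pics/15wrist.png

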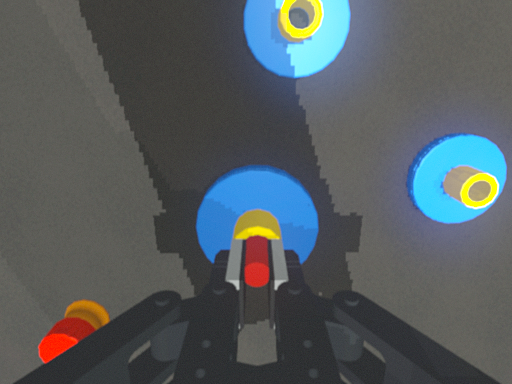

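View pics/15c.png

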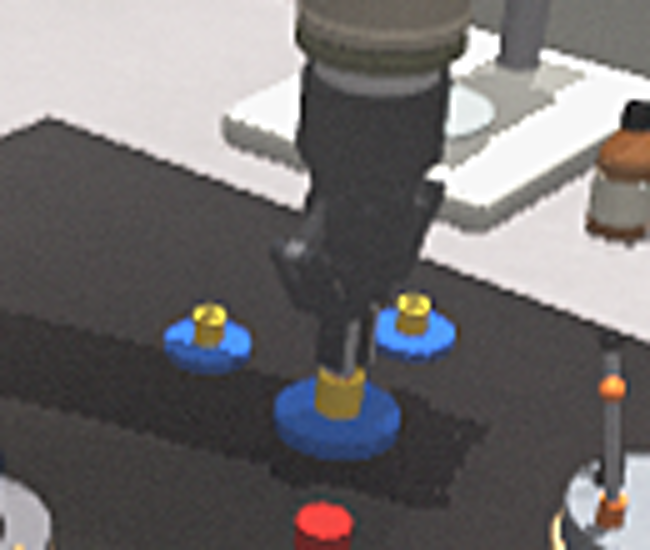

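Call:
servo_tool:
  motion:
    - [[0,0,-0.1,0,0,0],[0,0,-0.3,0,0,0],[0,0,-0.6,0,0,0],[0,0,-0.7,0,0,0],[0,0,-0.4,0,0,0],[0,0,0,0,0,0]]

```text
clock: 18.4
position: [0.6324, 0.2674, 0.3288]
ee_rot: [0.708, 0.706, -0.0, 0.0]
ft_force: [0.6, -0.1, -1.5]
grip_width: 0.121
```

```bash
python3 go.py 557 30.6 310
python3 - <<'E'
from workcell import cams
import cv2,numpy as np
for n in ("wrist","scene"):
    c=cams.camera(n);cv2.imwrite(f"pics/16{n}.png",c["color"][:,:,::-1]);np.savez(f"pics/16{n}.npz",**c)
a=cv2.resize(c["color"][90:200,270:400],None,fx=5,fy=5,interpolation=cv2.INTER_CUBIC)
cv2.imwrite("pics/16c.png",a[:,:,::-1])
E
```

```text
clock 18.4 pos mm [632.4 267.4 328.8] d(units) [-4.74 -1.5   0.38] rot(units) [-0.    0.01 -0.02] F [ 0.6 -0.1 -1.5] j [-0.76  0.54  0.43  1.39 -0.22  1.26  1.25] w 0.121
```

View pics/16c.png

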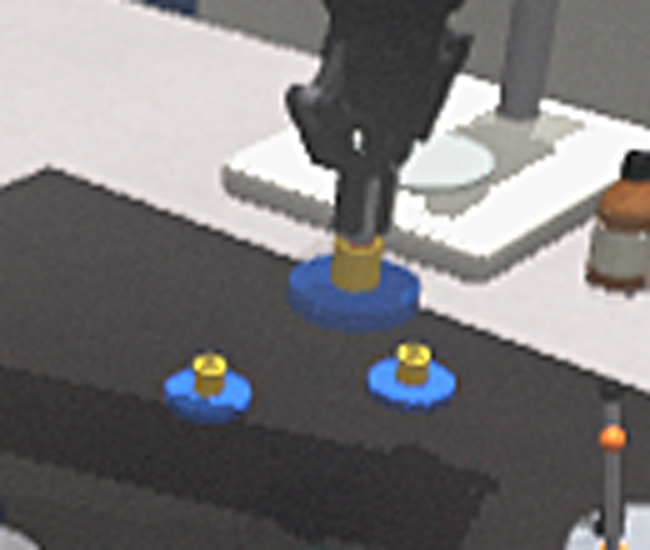

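View pics/16wrist.png

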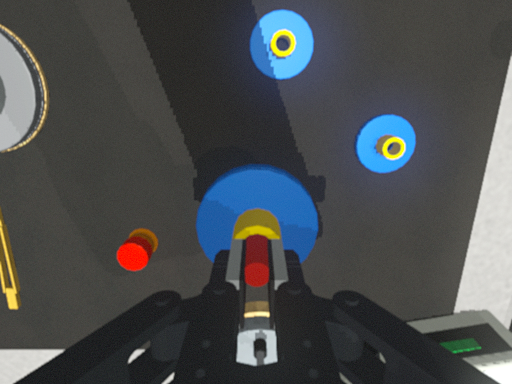

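Call:
servo_tool:
  motion:
    - [[-0.5,-0.15,0,0,0,0],[-0.7,-0.22,0,0,0,0],[-0.7,-0.22,0,0,0,0],[-0.7,-0.22,0,0,0,0],[-0.7,-0.22,0,0,0,0],[-0.7,-0.22,0,0,0,0],[-0.5,-0.15,0,0,0,0],[-0.2,-0.1,0,0,0,0],[0,0,0,0,0,0]]

```text
clock: 19.4
position: [0.5486, 0.0256, 0.3124]
ee_rot: [0.707, 0.708, -0.011, -0.006]
ft_force: [0.5, 1.3, -0.9]
grip_width: 0.119
```

```bash
python3 go.py 557 30.6 300
```

```text
clock 19.4 pos mm [548.6  25.6 312.4] d(units) [0.1  0.17 0.24] rot(units) [-0.27  0.1   0.01] F [ 0.5  1.3 -0.9] j [-0.58  0.26  0.52  1.79 -0.14  1.15  1.56] w 0.119
```

Call:
servo_tool:
  motion:
    - [[0.1,0.17,0,-0.27,0.1,0],[0,0,0,0,0,0],[0,0,0.2,0,0,0],[0,0,0,0,0,0]]

```text
clock: 19.8
position: [0.5587, 0.0368, 0.2999]
ee_rot: [0.704, 0.71, 0.001, -0.001]
ft_force: [-0.6, 0.1, -1.7]
grip_width: 0.118
```

```bash
python3 go.py 557 30.6 285
python3 - <<'E'
from workcell import cams
import cv2,numpy as np
for n in ("wrist","scene"):
    c=cams.camera(n);cv2.imwrite(f"pics/17{n}.png",c["color"][:,:,::-1]);np.savez(f"pics/17{n}.npz",**c)
a=cv2.resize(c["color"][120:235,200:330],None,fx=5,fy=5,interpolation=cv2.INTER_CUBIC)
cv2.imwrite("pics/17c.png",a[:,:,::-1])
E
```

```text
clock 19.8 pos mm [558.7  36.8 299.9] d(units) [-0.12 -0.04  0.3 ] rot(units) [ 0.01 -0.02  0.09] F [-0.6  0.1 -1.7] j [-0.58  0.29  0.51  1.79 -0.16  1.1   1.56] w 0.118
```

View pics/17c.png

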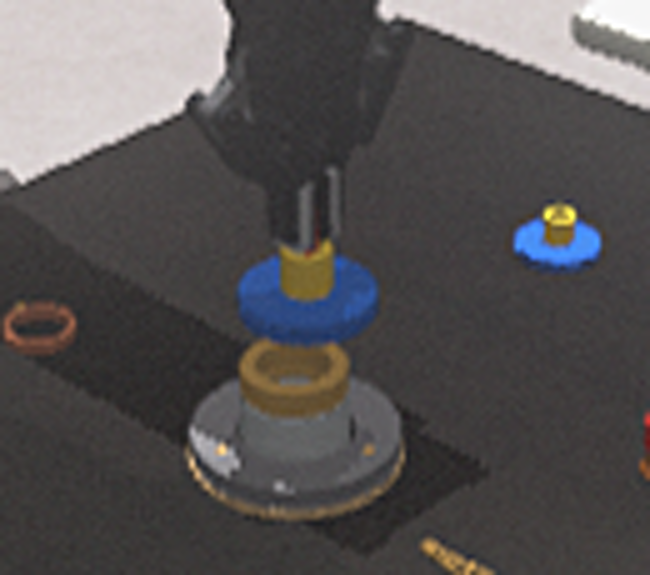

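View pics/17wrist.png

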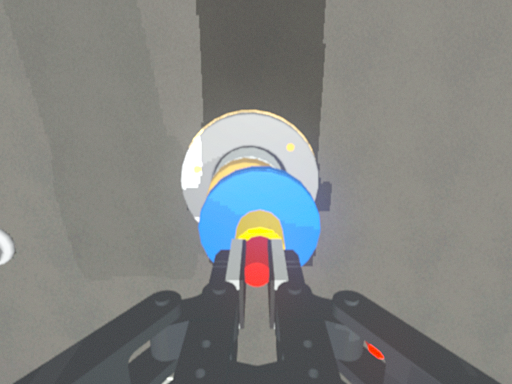

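```bash
cat > fit.py <<'E'
import numpy as np,cv2
from h import *
from scipy.optimize import least_squares
def fitc(c,mask,x0,y0,k,z,r,sel):
    q=max(cv2.findContours(mask,cv2.RETR_EXTERNAL,cv2.CHAIN_APPROX_NONE)[0],key=cv2.contourArea)[:,0].astype(float)
    q=q[sel(q)]
    p=np.array([ray(c,(a[0]+.5)/k-.5+x0,(a[1]+.5)/k-.5+y0,z) for a in q])
    f=lambda s:np.hypot(p[:,0]-s[0],p[:,1]-s[1])-r
    s=least_squares(f,p.mean(0),loss="soft_l1",f_scale=.0003)
    g=lambda s:np.hypot(p[:,0]-s[0],p[:,1]-s[1])-s[2]
    s2=least_squares(g,[*s.x,r],loss="soft_l1",f_scale=.0003)
    return np.round(s.x*1000,2),np.round(s2.x*1000,2),round(1000*np.abs(f(s.x)).mean(),2)
E
python3 - <<'E'
from fit import *
k=6
c=dict(np.load("pics/12wrist.npz"))
x0,y0=190,130
b=cv2.resize(c["color"][y0:260,x0:330],None,fx=k,fy=k,interpolation=cv2.INTER_CUBIC)
cv2.imwrite("pics/12w6.png",b[:,:,::-1])
h=cv2.cvtColor(b,cv2.COLOR_RGB2HSV)
m=cv2.inRange(h,(15,70,110),(38,255,255))
cv2.imwrite("pics/12m.png",cv2.resize(m,None,fx=.7,fy=.7))
print(fitc(c,m,x0,y0,k,.058,.028,lambda q:q[:,1]>(198-y0)*k))
# stem tip before grip (13, 14)
for n,(u0,v0,u1,v1),lo in (("13wrist",(235,190,280,235),205),("14wrist",(235,225,285,290),262)):
    c=dict(np.load(f"pics/{n}.npz"))
    b=cv2.resize(c["color"][v0:v1,u0:u1],None,fx=k,fy=k,interpolation=cv2.INTER_CUBIC);h=cv2.cvtColor(b,cv2.COLOR_RGB2HSV)
    m=cv2.inRange(h,(0,120,80),(8,255,255))|cv2.inRange(h,(172,120,80),(180,255,255))
    print(n,fitc(c,m,u0,v0,k,.061,.006,lambda q:q[:,1]>(lo+6-v0)*k))
E
```

```text
(array([555.31,  29.93]), array([556.22,  29.91,  27.27]), np.float64(0.26))
13wrist (array([631.18, 267.95]), array([631.85, 267.95,   5.46]), np.float64(0.18))
14wrist (array([632.16, 268.06]), array([633.02, 268.04,   5.28]), np.float64(0.22))
```

View pics/12w6.png

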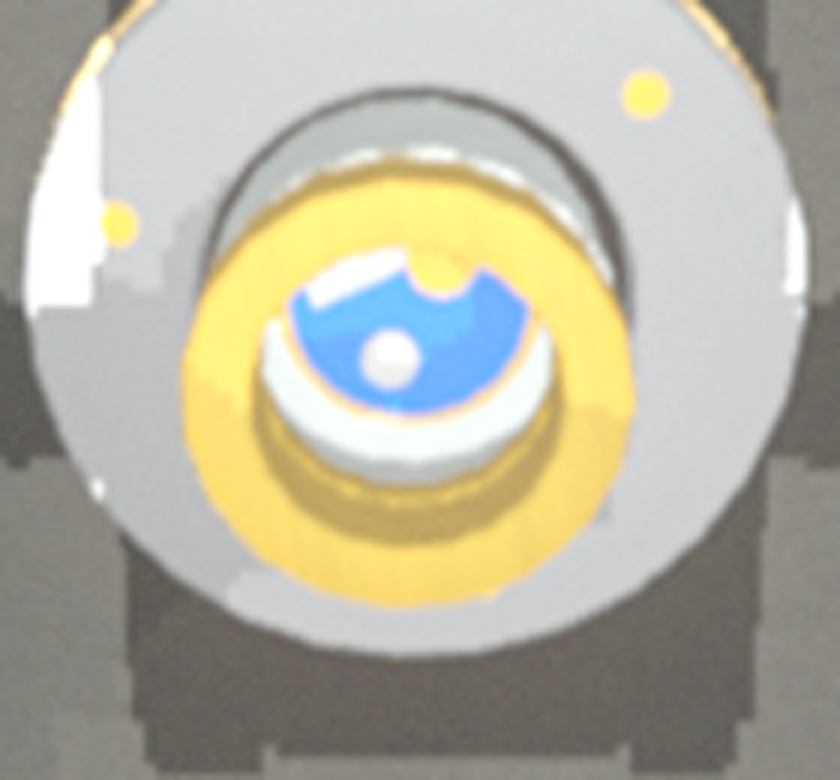

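Call:
servo_tool:
  motion:
    - [[-0.12,-0.04,0,0,-0.02,0.09],[0,0,0,0,0,0],[0,0,0.2,0,0,0],[0,0,0.1,0,0,0],[0,0,0,0,0,0]]

```text
clock: 20.4
position: [0.5569, 0.0295, 0.2852]
ee_rot: [0.708, 0.707, 0.001, 0.001]
ft_force: [0.5, 0.1, -1.1]
grip_width: 0.115
```

```bash
python3 go.py 556.6 30.3 278
```

```text
clock 20.4 pos mm [556.9  29.5 285.2] d(units) [ 0.02 -0.01  0.14] rot(units) [ 0.03 -0.   -0.02] F [ 0.5  0.1 -1.1] j [-0.57  0.3   0.51  1.81 -0.17  1.07  1.57] w 0.115
```

Call:
servo_tool:
  motion:
    - [[0.02,-0.01,0.08,0.03,0,-0.02],[0,0,0.08,0,0,0],[0,0,0,0,0,0]]

```text
clock: 20.7
position: [0.5563, 0.0307, 0.2762]
ee_rot: [0.707, 0.707, -0.0, -0.0]
ft_force: [-0.2, 0.6, -1.1]
grip_width: 0.116
```

```bash
python3 go.py 556.6 30.3 275
python3 - <<'E'
from workcell import cams
import cv2,numpy as np
for n in ("scene",):
    c=cams.camera(n);cv2.imwrite(f"pics/18{n}.png",c["color"][:,:,::-1]);np.savez(f"pics/18{n}.npz",**c)
a=cv2.resize(c["color"][140:230,210:310],None,fx=7,fy=7,interpolation=cv2.INTER_CUBIC)
cv2.imwrite("pics/18c.png",a[:590,:,::-1])
E
```

```text
clock 20.7 pos mm [556.3  30.7 276.2] d(units) [-0.01  0.01  0.02] rot(units) [-0.01 -0.    0.  ] F [-0.2  0.6 -1.1] j [-0.57  0.31  0.51  1.82 -0.18  1.05  1.58] w 0.116
```

View pics/18c.png

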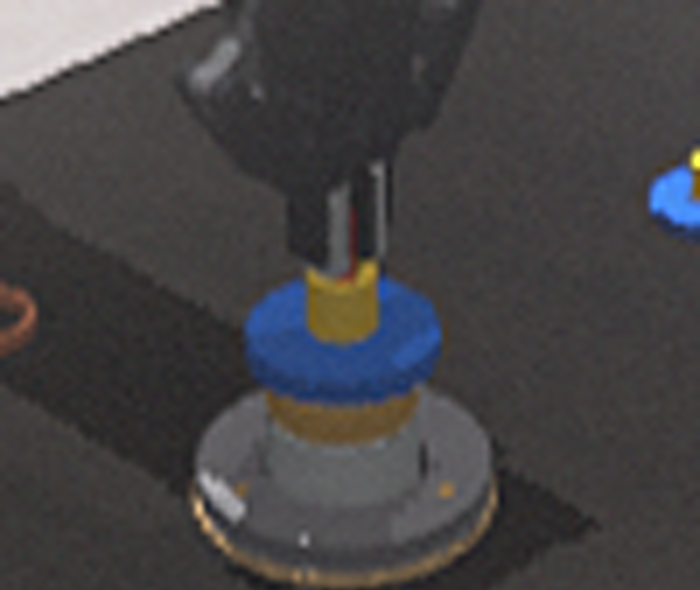

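Call:
servo_tool:
  motion:
    - [[0,0,0.04,0,0,0],[0,0,0.03,0,0,0],[0,0,0,0,0,0]]

```text
clock: 21.05
position: [0.5566, 0.0308, 0.273]
ee_rot: [0.707, 0.707, 0.0, -0.0]
ft_force: [0.1, 0.0, -1.3]
grip_width: 0.117
```

```bash
python3 go.py 556.6 30.3 268.4
```

```text
clock 21.05 pos mm [556.6  30.8 273. ] d(units) [-0.01  0.    0.09] rot(units) [ 0.   -0.01  0.  ] F [ 0.1  0.  -1.3] j [-0.57  0.32  0.51  1.82 -0.18  1.05  1.58] w 0.117
```

Below the contact height with no force, so the spigot has entered the bore.

Call:
servo_tool:
  motion:
    - [[0,0,0.03,0,0,0],[0,0,0.03,0,0,0],[0,0,0.02,0,0,0],[0,0,0,0,0,0]]

```text
clock: 21.45
position: [0.5566, 0.0307, 0.2688]
ee_rot: [0.707, 0.707, 0.0, -0.0]
ft_force: [0.5, -0.3, -2.0]
grip_width: 0.121
```

```bash
python3 go.py 556.6 30.5 268.4
```

```text
clock 21.45 pos mm [556.6  30.7 268.8] d(units) [-0.   -0.    0.01] rot(units) [ 0.01 -0.01  0.  ] F [ 0.5 -0.3 -2. ] j [-0.57  0.32  0.51  1.82 -0.18  1.04  1.58] w 0.121
```

Call:
servo_tool:
  motion:
    - [[0,0,0.02,0,0,0],[0,0,0.02,0,0,0],[0,0,0,0,0,0]]

```text
clock: 21.75
position: [0.5574, 0.0308, 0.2687]
ee_rot: [0.707, 0.707, 0.002, 0.0]
ft_force: [-0.2, 0.3, -1.5]
grip_width: 0.118
```

```bash
python3 go.py 556.6 30.5 268.4
python3 - <<'E'
from workcell import cams
import cv2,numpy as np
for n in ("scene",):
    c=cams.camera(n);cv2.imwrite(f"pics/19{n}.png",c["color"][:,:,::-1]);np.savez(f"pics/19{n}.npz",**c)
a=cv2.resize(c["color"][140:230,210:310],None,fx=6,fy=6,interpolation=cv2.INTER_CUBIC)
cv2.imwrite("pics/19c.png",a[:590,:,::-1])
E
```

```text
clock 21.75 pos mm [557.4  30.8 268.7] d(units) [-0.01 -0.02  0.01] rot(units) [ 0.03 -0.02  0.  ] F [-0.2  0.3 -1.5] j [-0.57  0.33  0.51  1.82 -0.18  1.04  1.58] w 0.118
```

View pics/19c.png

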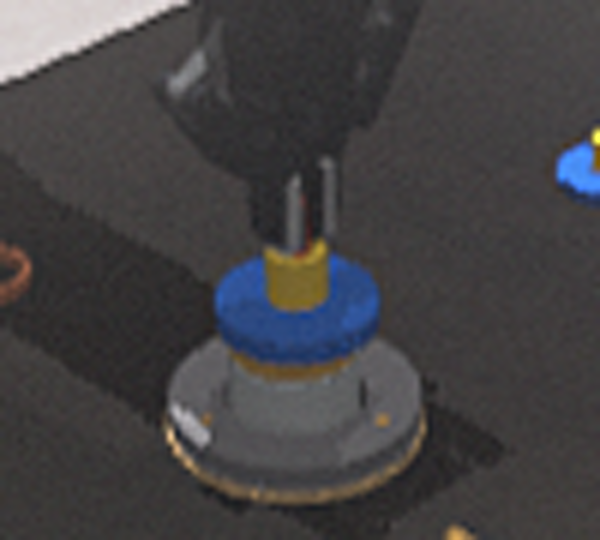

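Call:
servo_tool:
  motion:
    - [[-0.01,-0.02,0.02,0.03,-0.02,0],[0,0,0.02,0,0,0]]

```text
clock: 22.0
position: [0.5574, 0.0308, 0.2682]
ee_rot: [0.707, 0.707, 0.002, 0.001]
ft_force: [-3.7, 1.4, 12.5]
grip_width: 0.119
```

```bash
python3 go.py 556.6 30.5 268.4
```

```text
clock 22.0 pos mm [557.4  30.8 268.2] d(units) [-0.01 -0.02 -0.  ] rot(units) [ 0.05 -0.02  0.01] F [-3.7  1.4 12.5] j [-0.57  0.33  0.51  1.82 -0.18  1.03  1.58] w 0.119
```

Call:
servo_tool:
  motion:
    - [[-0.01,-0.02,0,0.05,-0.02,0],[0,0,0,0,0,0]]

```text
clock: 22.2
position: [0.5565, 0.0304, 0.2684]
ee_rot: [0.707, 0.708, -0.0, 0.0]
ft_force: [-1.0, -0.6, 1.3]
grip_width: 0.118
```

Call:
servo_tool:
  motion:
    - [[0,0,0,0,0,0],[0,0,0,0,0,0],[0,0,0,0,0,0],[0,0,0,0,0,0],[0,0,0,0,0,0]]
  jaw: 0

```text
clock: 22.7
position: [0.5562, 0.0303, 0.2677]
ee_rot: [0.707, 0.707, -0.001, -0.0]
ft_force: [0.2, -0.6, 1.1]
grip_width: 0.951
```

```bash
python3 go.py 556.6 30.5 268.4
python3 - <<'E'
from workcell import cams
import cv2,numpy as np
for n in ("wrist","scene",):
    c=cams.camera(n);cv2.imwrite(f"pics/20{n}.png",c["color"][:,:,::-1]);np.savez(f"pics/20{n}.npz",**c)
a=cv2.resize(c["color"][140:230,210:310],None,fx=6,fy=6,interpolation=cv2.INTER_CUBIC)
cv2.imwrite("pics/20c.png",a[:590,:,::-1])
E
```

```text
clock 22.7 pos mm [556.2  30.3 267.7] d(units) [ 0.    0.01 -0.01] rot(units) [-0.01  0.01  0.01] F [ 0.2 -0.6  1.1] j [-0.57  0.33  0.51  1.83 -0.18  1.04  1.58] w 0.951
```

View pics/20c.png

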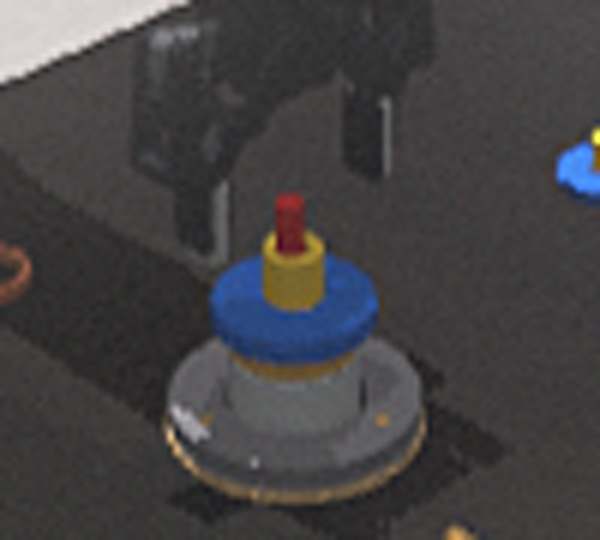

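View pics/20wrist.png

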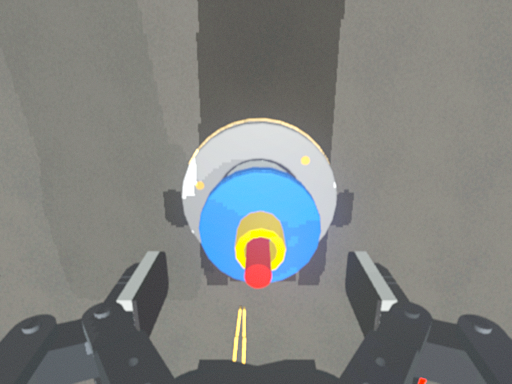

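Call:
servo_tool:
  motion:
    - [[0,0.01,0.12,0,0,0],[0,0,0.12,0,0,0],[0,0,0.12,0,0,0],[0,0,0.06,0,0,0],[0,0,0,0,0,0]]

```text
clock: 23.3
position: [0.5565, 0.0303, 0.2443]
ee_rot: [0.707, 0.707, -0.001, -0.0]
ft_force: [-0.3, -0.5, 0.2]
grip_width: 0.998
```

```bash
python3 go.py 556.5 30.4 245
python3 - <<'E'
from fit import *
k=6
c=dict(np.load("pics/20wrist.npz"))
u0,v0,u1,v1=230,200,290,300
b=cv2.resize(c["color"][v0:v1,u0:u1],None,fx=k,fy=k,interpolation=cv2.INTER_CUBIC);h=cv2.cvtColor(b,cv2.COLOR_RGB2HSV)
m=cv2.inRange(h,(0,120,80),(8,255,255))|cv2.inRange(h,(172,120,80),(180,255,255))
print(fitc(c,m,u0,v0,k,.113,.006,lambda q:q[:,1]>(274-v0)*k))
cv2.imwrite("pics/20w.png",b[:,:,::-1])
m=cv2.inRange(h,(24,150,200),(36,255,255))
print(fitc(c,m,u0,v0,k,.091,.013,lambda q:(q[:,1]<(262-v0)*k)&((q[:,1]>(238-v0)*k))))
E
```

```text
clock 23.3 pos mm [556.5  30.3 244.3] d(units) [ 0.    0.   -0.01] rot(units) [-0.02  0.01  0.01] F [-0.3 -0.5  0.2] j [-0.56  0.36  0.5   1.84 -0.2   0.99  1.6 ] w 0.998
(array([555.55,  30.06]), array([556.06,  30.05,   5.57]), np.float64(0.19))
(array([562.78,  30.59]), array([555.55,  29.74,   9.02]), np.float64(2.47))
```

View pics/20w.png

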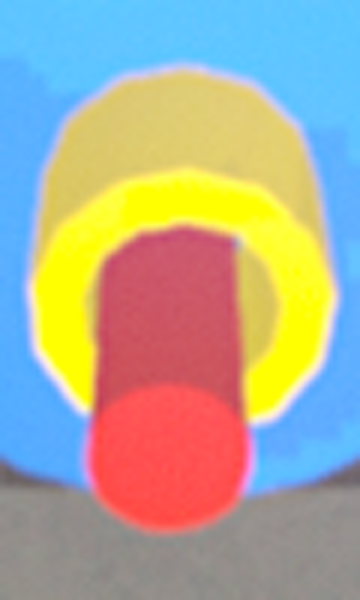

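Run:
```python
from h import *
c=dict(np.load("pics/20wrist.npz"))
th=np.linspace(0,6.28,200)
for x in (.5556,.5576):
  for r in (.013,.008):
    P=np.array([proj(c,(x+r*np.cos(a),.0301+r*np.sin(a),.091)) for a in th]);print(x,r,P.min(0),P.max(0))
```

```text
0.5556 0.013 [231.3873733  227.23006317] [283.78651171 273.87953337]
0.5556 0.008 [241.46381394 236.57009989] [273.70442604 265.26626401]
0.5576 0.013 [231.47885061 230.98845735] [283.6763447  277.27959803]
0.5576 0.008 [241.51652934 240.25532012] [273.63313574 268.73114524]
```

Call:
servo_tool:
  motion:
    - [[0,0,0,0,0,0],[0,0,0,0,0,0],[0,0,0,0,0,0],[0,0,0,0,0,0],[0,0,0,0,0,0],[0,0,0,0,0,0],[0,0,0,0,0,0],[0,0,0,0,0,0]]
  jaw: 255
  force: 30

```text
clock: 24.1
position: [0.5567, 0.0302, 0.2448]
ee_rot: [0.707, 0.707, -0.001, -0.0]
ft_force: [1.3, 0.5, -0.2]
grip_width: 0.29
```

```bash
python3 go.py 556.5 30.4 245
python3 - <<'E'
from workcell import cams
import cv2,numpy as np
for n in ("wrist","scene",):
    c=cams.camera(n);cv2.imwrite(f"pics/21{n}.png",c["color"][:,:,::-1]);np.savez(f"pics/21{n}.npz",**c)
a=cv2.resize(c["color"][140:230,210:310],None,fx=6,fy=6,interpolation=cv2.INTER_CUBIC)
cv2.imwrite("pics/21c.png",a[:590,:,::-1])
E
```

```text
clock 24.1 pos mm [556.7  30.2 244.8] d(units) [ 0. -0. -0.] rot(units) [-0.01  0.01  0.01] F [ 1.3  0.5 -0.2] j [-0.56  0.36  0.5   1.84 -0.2   0.99  1.6 ] w 0.29
```

View pics/21c.png

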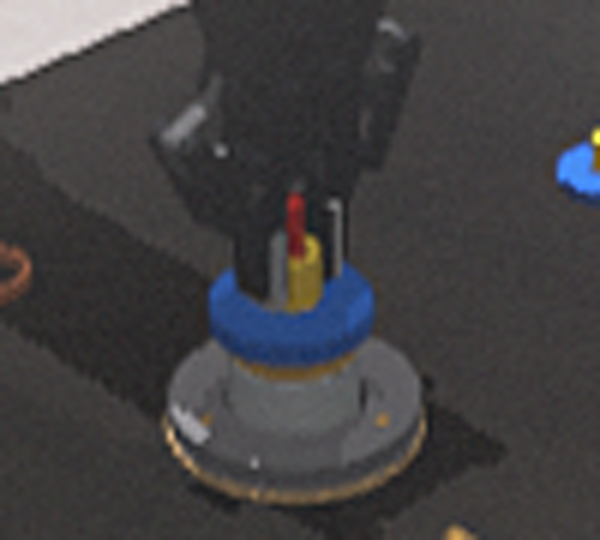

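View pics/21wrist.png

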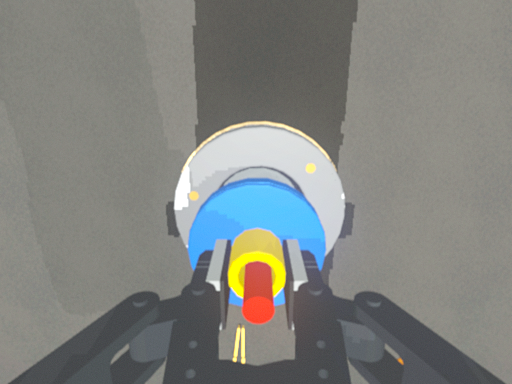

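The collar is held at about 26 mm, with the stem central in it at (258,290). I'll lift slowly.

Call:
servo_tool:
  motion:
    - [[0,0,-0.05,0,0,0],[0,0,-0.05,0,0,0],[0,0,-0.08,0,0,0],[0,0,-0.08,0,0,0],[0,0,0,0,0,0]]

```text
clock: 24.7
position: [0.5568, 0.0302, 0.2592]
ee_rot: [0.707, 0.707, -0.001, 0.0]
ft_force: [0.5, -0.6, 0.1]
grip_width: 0.286
```

```bash
python3 go.py 556.6 30.3 335
python3 - <<'E'
from workcell import cams
import cv2,numpy as np
for n in ("wrist","scene",):
    c=cams.camera(n);cv2.imwrite(f"pics/22{n}.png",c["color"][:,:,::-1]);np.savez(f"pics/22{n}.npz",**c)
a=cv2.resize(c["color"][140:230,210:310],None,fx=6,fy=6,interpolation=cv2.INTER_CUBIC)
cv2.imwrite("pics/22c.png",a[:590,:,::-1])
E
```

```text
clock 24.7 pos mm [556.8  30.2 259.2] d(units) [-0.   -0.01 -1.52] rot(units) [-0.01  0.01  0.01] F [ 0.5 -0.6  0.1] j [-0.56  0.34  0.51  1.83 -0.19  1.02  1.59] w 0.286
```

View pics/22c.png

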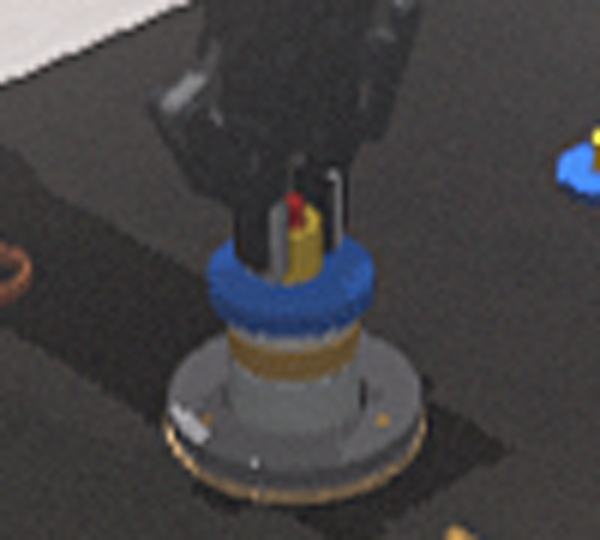

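View pics/22wrist.png

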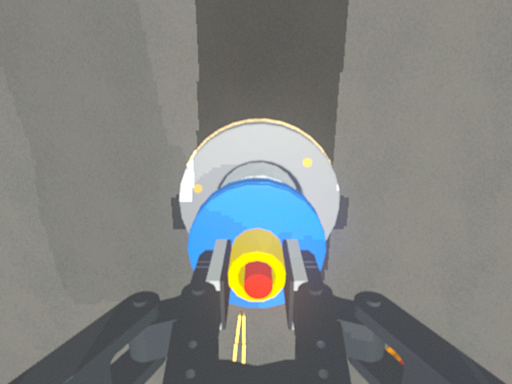

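The white disc is showing seated on the spacer and the stem is still central in the bore. I'll keep lifting slowly.

Call:
servo_tool:
  motion:
    - [[0,0,-0.1,0,0,0],[0,0,-0.1,0,0,0],[0,0,-0.1,0,0,0],[0,0,0,0,0,0]]

```text
clock: 25.2
position: [0.5566, 0.0302, 0.2748]
ee_rot: [0.707, 0.707, -0.001, -0.0]
ft_force: [-0.0, -0.9, -0.5]
grip_width: 0.286
```

```bash
python3 go.py 556.6 30.3 335
```

```text
clock 25.2 pos mm [556.6  30.2 274.8] d(units) [-0.  -0.  -1.2] rot(units) [-0.02  0.01  0.01] F [-0.  -0.9 -0.5] j [-0.57  0.32  0.51  1.82 -0.18  1.05  1.58] w 0.286
```

Call:
servo_tool:
  motion:
    - [[0,0,-0.1,0,0,0],[0,0,-0.1,0,0,0],[0,0,-0.1,0,0,0],[0,0,-0.1,0,0,0],[0,0,0,0,0,0]]

```text
clock: 25.7
position: [0.5567, 0.0303, 0.2969]
ee_rot: [0.707, 0.707, -0.001, -0.0]
ft_force: [0.5, -0.6, -0.3]
grip_width: 0.285
```

```bash
python3 go.py 556.6 30.3 335
```

```text
clock 25.7 pos mm [556.7  30.3 296.9] d(units) [ 0.   -0.   -0.76] rot(units) [-0.02  0.01  0.01] F [ 0.5 -0.6 -0.3] j [-0.58  0.29  0.52  1.8  -0.16  1.1   1.57] w 0.285
```

Call:
servo_tool:
  motion:
    - [[0,0,-0.15,0,0,0],[0,0,-0.2,0,0,0],[0,0,-0.2,0,0,0],[0,0,-0.2,0,0,0],[0,0,0,0,0,0],[0,0,0,0,0,0]]

```text
clock: 26.3
position: [0.5568, 0.0302, 0.3385]
ee_rot: [0.707, 0.707, -0.0, 0.0]
ft_force: [0.2, 0.2, -0.9]
grip_width: 0.283
```

```bash
python3 go.py 556.6 30.3 335
python3 - <<'E'
from workcell import cams
import cv2,numpy as np
for n in ("wrist","scene",):
    c=cams.camera(n);cv2.imwrite(f"pics/23{n}.png",c["color"][:,:,::-1]);np.savez(f"pics/23{n}.npz",**c)
a=cv2.resize(c["color"][120:230,200:320],None,fx=5,fy=5,interpolation=cv2.INTER_CUBIC)
cv2.imwrite("pics/23c.png",a[:590,:,::-1])
E
```

```text
clock 26.3 pos mm [556.8  30.2 338.5] d(units) [ 0.   -0.    0.07] rot(units) [-0.    0.01  0.01] F [ 0.2  0.2 -0.9] j [-0.59  0.25  0.53  1.75 -0.13  1.18  1.55] w 0.283
```

View pics/23c.png

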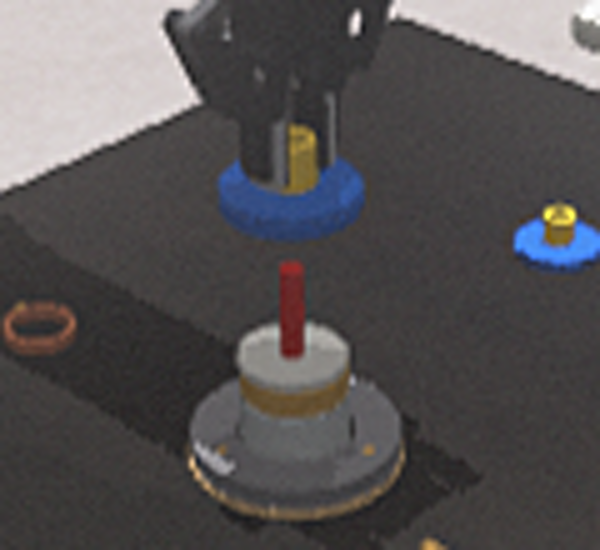

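View pics/23wrist.png

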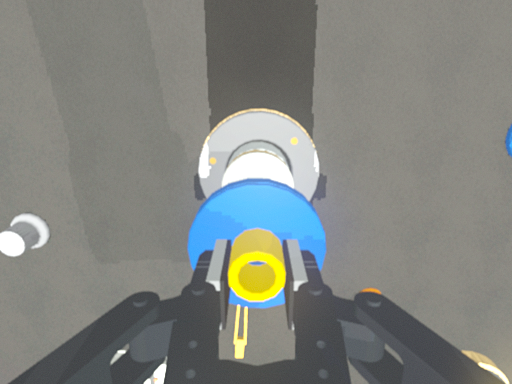

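```bash
python3 go.py 556.6 30.3 335
python3 - <<'E'
from workcell import order
print(order.hand_in())
E
```

```text
clock 26.4 pos mm [556.8  30.2 338.2] d(units) [ 0.   -0.    0.06] rot(units) [-0.01  0.01  0.01] F [ 0.2  0.  -0.4] j [-0.59  0.25  0.53  1.75 -0.13  1.18  1.55] w 0.286
the job is handed in; nothing more can be done
None
```

The movement tin is built up in the pocket and the job is handed in at 26.4 s. The tin went in first, then the spacer, then the inner lid and cover together by the stem. I then lifted the cover off by its collar, and the gripper is still holding it.

**Final view:** The last scene picture shows the tin, spacer and white lid stacked square and level, with the stem upright. The cover is level, and the arm had risen about 94 mm, which puts its skirt near 149 mm above the bench, against 113 mm for the stem tip. I moved nothing else on the bench.

**Hard press on the tin:** While seating the tin I pressed down through it a little hard. The wrist force reached about 55 N for one row, with 26 N sideways. This is under the 120 N wrist limit. I took it as the tin pressing on the pocket floor, not the gripper body touching anything, but I did not confirm that separately. I levelled the tool and released the tin gently afterwards.

**Camera disagreement:** The cameras differed by about 1–2 mm in position (the scene fits for tin and cover were unusable), so I settled on middle values for placing. Each part still went in without jamming. The lid seated at its expected height with about 12 N of contact.

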